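# Blow the dust off a batch of biscuit tiles before glazing

## Robot

A 6-joint arm with a two-finger parallel gripper is mounted at the origin on the work surface. World frame = base frame: x ahead of the robot, y to its left, z up, the work surface at z = 0. Lengths are in mm, angles in rad, forces in N, time in s.
With the tool pointing down it reaches from about 375 to 750 mm from the base axis. Payload 9 kg.
Tool frame: the origin (TCP) lies midway between the tips of the shut fingers; the grasp point (between the pads) lies 19 mm behind it (arm.pinch_z is the distance from the TCP to the grasp point, in mm); x points along the fingers, y is the direction in which the jaws open and shut, and the axes are right-handed (so a half turn about x gives the same grasp; the last joint's range is limited). The gripper opens to 85 mm and grips with 20 to 120 N. Pads are 22 mm wide; open, the fingers measure 114 mm over their backs; the gripper's body (76 mm by 85 mm) begins 54 mm behind the grasp point. The pads swing forward as they close: fully open they stand 13 mm farther back than shut.
Start: joints at [1.093, 0.104, 0.097, 1.564, 0, 1.353], TCP at [154.135, 579.896, 231.331] pointing down, gripper open.
Joint ranges: [-2.99, 2.99], [-0.84, 1.86], [-1.1, 1.16], [-1.84, 2.11], [-1.51, 1.56], [-3.14, 3.14]. Speed limits (rad/s): [2.22, 2.22, 2.57, 3.14, 3.14, 3.14].

## Interface

Orientations are given as a unit quaternion [x, y, z, w].
In Python, from workcell import arm gives the robot as it stands. The module is installed in compiled form; this text tells all that it offers.
- The arm moves only by the tool step_arm, never from a script. Its argument "commands" is a list of rows, each a list of 7 numbers: the finger opening in m, from 0 to 0.0854, then the shift along the tool's x, y, z in m, then the turn, a rotation vector about the tool's x, y, z in degrees. A call has 1 to 5 rows; each row shifts and turns the commanded pose from where the row before left it, along the tool's axes as they then stand; what a row does not reach is not made up. A row lasts 1/12 s, in which the tool goes at most 41.7 mm and 7.16 degrees, less where a joint would pass 70% of its speed; a pose out of reach is approached as far as the arm can. A call is refused whole if a number of a shift passes 0.0417 or a number of a turn 7.16, either way. A call with a gripper value outside its range is refused whole. The fingers move at their own pace and stop on an object; "grip_force" is the grip in N (left out, the last holds). Time passes only in rows, so rows that do not move let the fingers close. It gives the time, the measured TCP pose, the force and the opening at its end, in the units of the state.
- arm.sense(): the state, without advancing time (a new reading comes with each control period).
- arm.grab_frame(name): name is "scene" or "top" or "wrist"; returns a dict with "pixels" (400x640x3 uint8, red, green, blue), "fx", "fy", "cx", "cy" (pixels), "k1" (the pictures are not rectified: a ray, as slopes to the right and down, at radius r is drawn at 1 + k1 r^2 times it, then the intrinsics apply), "world_to_cam" (4x4, takes a point from world to camera coordinates). Camera axes: x right, y down, z forward; pixel columns grow to the right and rows downward; lengths in mm; the calibration is good to about 2 mm. A picture is of the moment at which its call begins. There is no depth.
- arm.sign_off(): hands the job in, once; it reports no verdict.
The state is a dict: "clock": time; "joints": joint angles; "joint_vel": joint speeds; "joint_efforts": joint torques, N m; "tcp_pos": TCP position; "orientation": TCP orientation; "contact_force": force on the tool from outside, world axes, zero at the start; "wrist_torque": the same for the moment, N m; "opening": finger opening in mm.
Only numpy, scipy, OpenCV 4.12 (cv2) and the standard library are available. Lean on these libraries where they do the work, as an engineer would, in place of code of your own. Each camera call takes 0.05 s, during which the arm holds its last target.

## Task

Lay every square tile from the compartmented bin flat on the wooden board, at least a finger's width apart and none overhanging, then slide the loaded board along the bench to the middle of the extraction grille and square to it. There squeeze the blow gun's trigger fully home, hold it for two seconds to blow the dust off, and let it go; then slide the board on, all its tiles still laid out on it, until it lies wholly on the grey glazing mat. Do not lift the board, and leave the kiln stilt in the bin and the other things on the bench where they are.

Things in the scene. Friction and masses are not known exactly. Their poses are not given: they have to be found in the camera images.
- bin: fixed grey plastic bin with 3 x 2 open compartments, 210 mm (own x) x 212 mm (own y) outside, walls 4 mm thick and 30 mm high, floor 4 mm thick; each compartment is 65 mm (x) x 100 mm (y) inside. Origin: centre of its underside, on the bench
- tile0: loose square biscuit-fired insert tile (plain unglazed terracotta), 36 x 36 x 14 mm, about 35 g, both faces alike; starts flat in a compartment of the bin. Origin: centre of its underside; own x and y along its sides, z up. Three to five of the five tiles are there, the rest absent
- tile1: loose square biscuit-fired insert tile (plain unglazed terracotta), 36 x 36 x 14 mm, about 35 g, both faces alike; starts flat in a compartment of the bin. Origin: centre of its underside; own x and y along its sides, z up. Three to five of the five tiles are there, the rest absent
- tile2: loose square biscuit-fired insert tile (plain unglazed terracotta), 36 x 36 x 14 mm, about 35 g, both faces alike; starts flat in a compartment of the bin. Origin: centre of its underside; own x and y along its sides, z up. Three to five of the five tiles are there, the rest absent
- tile3: loose square biscuit-fired insert tile (plain unglazed terracotta), 36 x 36 x 14 mm, about 35 g, both faces alike; starts flat in a compartment of the bin. Origin: centre of its underside; own x and y along its sides, z up. Three to five of the five tiles are there, the rest absent
- tile4: loose square biscuit-fired insert tile (plain unglazed terracotta), 36 x 36 x 14 mm, about 35 g, both faces alike; starts flat in a compartment of the bin. Origin: centre of its underside; own x and y along its sides, z up. Three to five of the five tiles are there, the rest absent
- stilt: three-armed white kiln stilt (a star of three short arms with pointed ends, about 50 mm across, 21 mm high) lying in one of the bin's compartments; not part of the batch, stays where it is. Origin: centre of its underside
- board: loose square plain dark wooden ware board, 160 x 160 x 20 mm, about 0.35 kg, lying flat on the bench. Origin: centre of its underside (its top is 20 mm higher); own x and y along its sides, z up
- station: fixed dusting station. Origin: centre of its extraction grille, a slotted steel panel 220 mm (own x) x 200 mm (own y), flush with the bench (nothing to climb), own x and y along its sides. Beyond it (own +x) a blow gun is clamped on its side on a post with a foot plate (own x 0.144 to 0.23, own y -0.032 to 0.032); highest part 140 mm
- nozzle (a point): tip of the gun's 8 mm thick steel nozzle tube, 89 mm above the bench, just beyond where the board's edge comes, pointing down at the grille's middle; the tube runs from here up and back (station +x) to the valve body 115 mm above the bench, which lies along station x
- grip_back (a point): point on the back (station +x face) of the gun's fixed pistol grip, across from the trigger pad, at mid height, 115 mm above the bench; axes as the station's. The grip stretches along station y (own y 0.01 to 0.122, hose coupling to 0.16), 26 mm deep in x, 24 mm high. Free space above it, and below it down to the bench
- trigger_pad (a point): point on the front (station -x) face of the steel trigger blade, 42 mm from its upright hinge pin by the valve body, 115 mm above the bench; moves with the trigger. Blade 8 mm thick, 18 mm high, 58 mm long along station y, in front of the grip. Pad to grip back: about 52 mm at rest, 39 mm squeezed home; at rest the free end stands 5 mm farther forward
- trigger (a joint): angle of the sprung trigger (rad): 0 at rest, 0.30 fully squeezed against the stop; needs about 3 N at the pad to start and 10 N at the stop; springs back by itself when let go
- mat: thin grey rubber glazing mat, 240 mm (own x) x 230 mm (own y), 1 mm, flush (nothing to climb), fixed on the bench. Origin: its centre
- jar: white lidded jar, 60 mm across, 85 mm high, standing on the bench; leave alone. Origin: centre of its underside
- pot: small terracotta cup, 76 mm across, 75 mm high, standing on the bench; leave alone. Origin: centre of its underside
Mind the look-alikes: they are no part of the job. Leave any turquoise or yellow look-alike of the tile0 alone.

How it is judged:
By the outcome, as a careful person would: the job done as asked, in the order asked, and still so for the second after the job is handed in, with the robot touching nothing.
Of tile0, tile1, tile2, tile3, tile4 only 3 to 5 are there at a start; the rules pass over those that are not, and their reading is None.
At some moment in a run one of board may be knocked a few centimetres aside while the robot is not near it.
Once in a run the grip may slacken for a moment while it holds something.
It also fails if it takes over 210 s, if anything falls off the work surface, if the arm or the gripper's body presses on something with over 40 N, if the wrist force passes 120 N, or if a joint passes its speed limit or range.

## Working session

There is one attempt and no reset: what is moved stays moved. The work goes in short steps, Python scripts to look and compute and a tool call to move; the robot and the scene stay as the last step left them, time stands still between calls to the robot, and variables do not carry over. Pictures are saved under pics/ and viewed, and the job is handed in when it is done.

Besides the shell and the picture viewer there is one more tool, called by a JSON object that holds its "api" and its "payload", one argument or row to a line. step_arm: Moves the arm, as the interface text tells. Its arguments: {"type":"object","properties":{"commands":{"type":"array","items":{"type":"array","items":{"type":"number"}}},"grip_force":{"type":"number"}},"required":["commands"]}

```bash
mkdir -p pics
cat > h.py <<'E'
import numpy as np, cv2
from workcell import arm
def grab(name,fn=None):
    f=arm.grab_frame(name)
    if fn: cv2.imwrite('pics/'+fn,cv2.cvtColor(f['pixels'],cv2.COLOR_RGB2BGR))
    return f
def K(f): return np.array([[f['fx'],0,f['cx']],[0,f['fy'],f['cy']],[0,0,1.]])
def pix2w(f,uv,z):
    # ray through pixel intersect plane z
    uv=np.atleast_2d(np.array(uv,float)); out=[]
    T=np.array(f['world_to_cam']); R=T[:3,:3]; t=T[:3,3]; c=-R.T@t
    for u,v in uv:
        xd=np.array([(u-f['cx'])/f['fx'],(v-f['cy'])/f['fy']]); x=xd.copy()
        for _ in range(30): x=xd/(1+f['k1']*(x@x))
        d=R.T@np.array([x[0],x[1],1]); s=(z-c[2])/d[2]; out.append((c+s*d)[:2])
    return np.array(out)
def w2pix(f,P):
    P=np.atleast_2d(np.array(P,float)); T=np.array(f['world_to_cam'])
    q=P@T[:3,:3].T+T[:3,3]; x=q[:,:2]/q[:,2:]; r=(x**2).sum(1,keepdims=True)
    x=x*(1+f['k1']*r); return x*[f['fx'],f['fy']]+[f['cx'],f['cy']]
E
python3 - <<'E'
from h import *
for n in ['scene','top','wrist']:
    f=grab(n,n+'0.png'); T=np.array(f['world_to_cam']); print(n,f['fx'],f['cx'],f['cy'],f['k1'],-T[:3,:3].T@T[:3,3],T[:3,:3].round(2).tolist())
print(arm.sense(),arm.pinch_z)
E
```

```text
scene 376.2095733137339 320.67996276005005 195.09603569099608 0.017894275581215723 [ 936.53675422 -489.73918717  886.70392652] [[0.79, 0.61, 0.01], [0.49, -0.63, -0.6], [-0.36, 0.48, -0.8]]
top 476.7259738295614 335.1386137273379 199.65472602974114 -0.0882061800580382 [ 359.82866759  -12.64091315 1284.6823764 ] [[0.02, -1.0, 0.01], [-0.98, -0.02, -0.18], [0.18, -0.0, -0.98]]
wrist 320.4462618258823 317.0979147900674 201.07932032675603 -0.04021101660813751 [ 79.23210399 599.19310626 373.43473472] [[0.26, 0.97, -0.0], [0.92, -0.25, 0.3], [0.29, -0.08, -0.95]]
{'clock': 0.15, 'joints': array([1.09330281e+00, 1.04575678e-01, 9.66740046e-02, 1.56391404e+00,
       7.67349404e-06, 1.35310532e+00]), 'joint_vel': array([ 0.00063108, -0.00438844,  0.00256311,  0.00038411, -0.00047579,
        0.00127732]), 'joint_efforts': array([ 3.02264831e-03, -5.57356596e+01,  5.04007494e+01,  1.25359543e-02,
       -3.00103347e-04,  8.77721533e-06]), 'tcp_pos': array([153.99935656, 579.64135806, 230.70739056]), 'orientation': array([ 0.09125801,  0.70127441, -0.09193387,  0.70102378]), 'contact_force': array([ 0.80773219, -0.62679813,  0.12566707]), 'wrist_torque': array([ 0.01795287, -0.03514684,  0.04491821]), 'opening': 85.39420795439612} 18.700000000000003
```

View pics/top0.png

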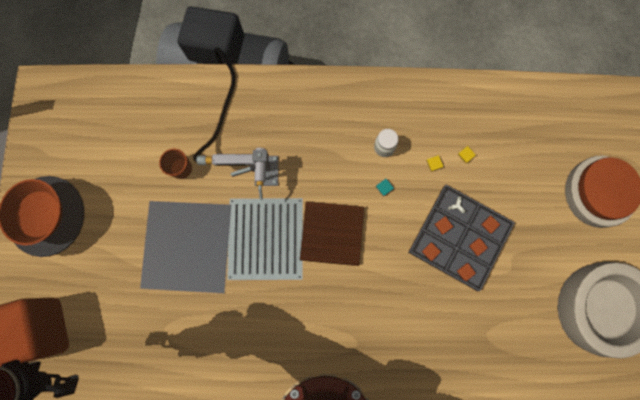

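View pics/scene0.png

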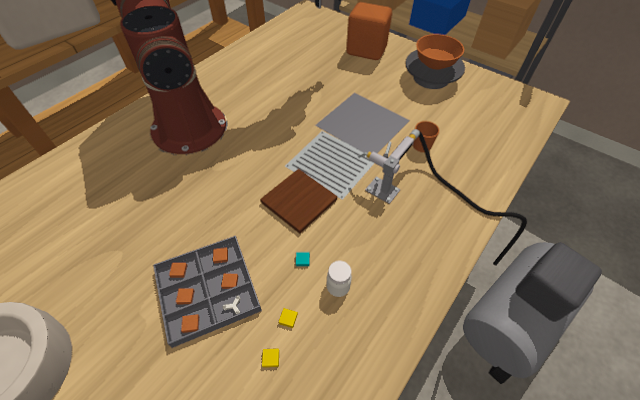

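View pics/wrist0.png

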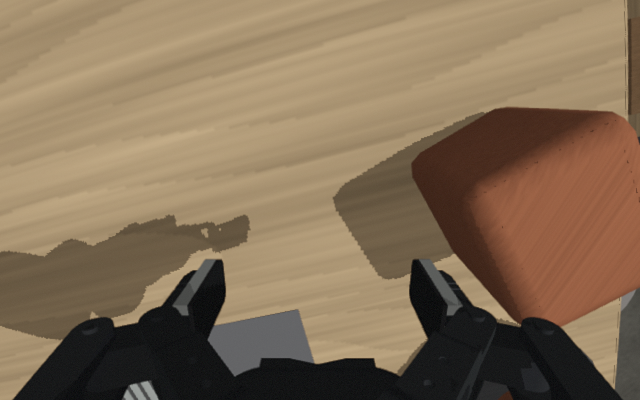

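Run:
```python
import cv2
a=cv2.imread('pics/top0.png')
cv2.imwrite('pics/c1.png',cv2.resize(a[170:300,400:530],None,fx=6,fy=6,interpolation=cv2.INTER_CUBIC)[:600])
cv2.imwrite('pics/c2.png',cv2.resize(a[125:310,130:380],None,fx=3.2,fy=3.2,interpolation=cv2.INTER_CUBIC))
s=cv2.imread('pics/scene0.png')
cv2.imwrite('pics/c3.png',cv2.resize(s[90:240,250:450],None,fx=4,fy=4,interpolation=cv2.INTER_CUBIC))
```

```text
(no output)
```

View pics/c1.png

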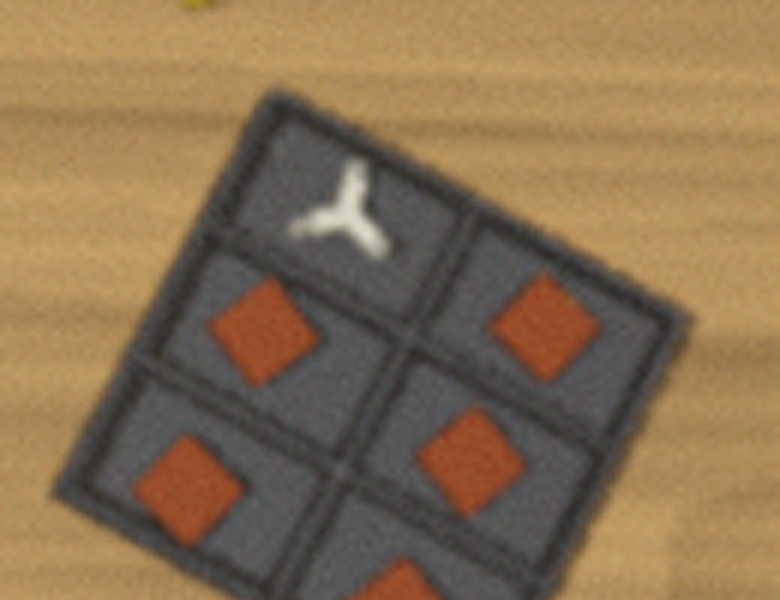

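View pics/c2.png

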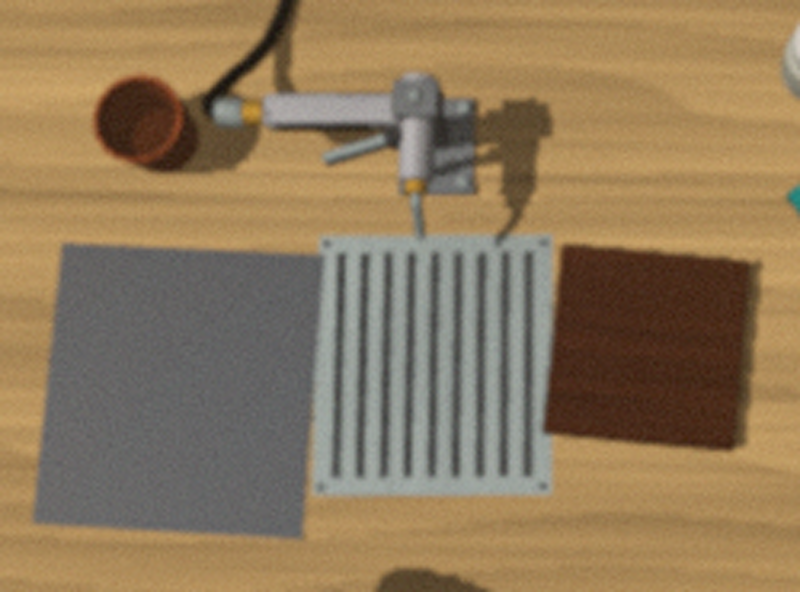

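View pics/c3.png

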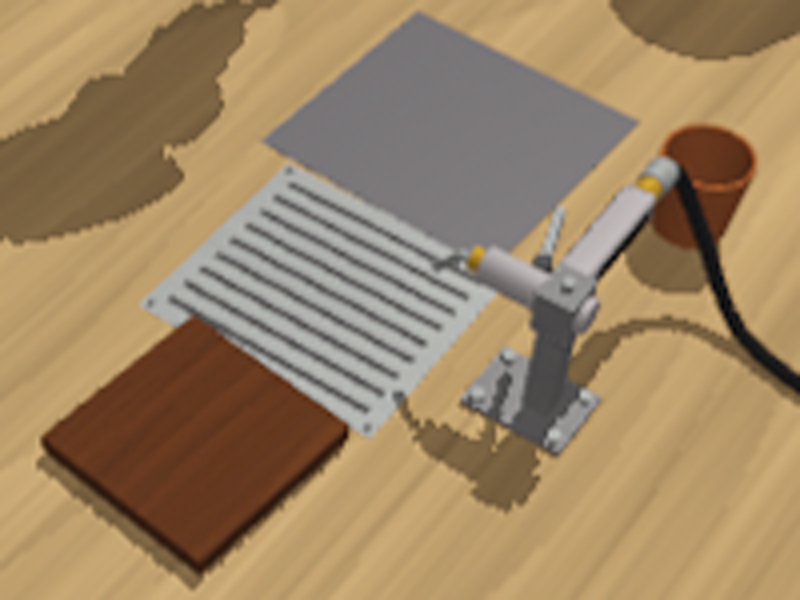

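```bash
cat >> h.py <<'E'
def rect(P):
    P=np.array(P); c=P.mean(0); 
    e=[np.linalg.norm(P[(i+1)%4]-P[i]) for i in range(4)]
    d=[np.degrees(np.arctan2(*(P[(i+1)%4]-P[i])[::-1])) for i in range(4)]
    return c.round(1),np.round(e,1),np.round(d,1)
E
python3 - <<'E'
from h import *
f=grab('top')
C2=lambda L:[(130+(x+.5)/3.2-.5,125+(y+.5)/3.2-.5) for x,y in L]
C1=lambda L:[(400+(x+.5)/6-.5,170+(y+.5)/6-.5) for x,y in L]
print('grille',rect(pix2w(f,C2([(321,237),(552,237),(552,494),(314,495)]),0)))
print('mat',rect(pix2w(f,C2([(62,244),(321,255),(301,538),(35,522)]),1)))
print('board',rect(pix2w(f,C2([(563,246),(752,261),(736,450),(545,434)]),20)))
a=cv2.cvtColor(f['pixels'],cv2.COLOR_RGB2HSV)
m=((a[...,0]<14)&(a[...,1]>150)&(a[...,2]>110)).astype('uint8'); m[:180]=0;m[300:]=0;m[:,:410]=0;m[:,520:]=0
n,l,s,c=cv2.connectedComponentsWithStats(m)
for i in range(1,n):
    if s[i,4]<20: continue
    pts=np.argwhere(l==i)[:,::-1].astype('float32'); w=pix2w(f,pts,18).astype('float32')
    r=cv2.minAreaRect(w); print('tile',c[i].round(1),s[i,4],pix2w(f,[c[i]],18).round(1),r)
print('bin cor',pix2w(f,C1([(278,90),(693,320),(55,493)]),30))
print('nozzle',pix2w(f,C2([(420,238)]),89))
print('pad trig',pix2w(f,C2([(325,160),(388,142)]),124), 'grip',pix2w(f,C2([(264,96),(264,126),(400,98)]),127))
print(pix2w(f,[(386,136)],85),pix2w(f,[(175,160)],75))
E
```

```text
grille (array([478.7, 167.8]), array([198.4, 217.4, 199. , 218.9]), array([ -89. , -178.4,   91.4,    1.4]))
mat (array([454. , 384.3]), array([226.6, 238.7, 226.7, 237.2]), array([-91.4, 178.9,  88.2,  -1.1]))
board (array([494.5, -13.2]), array([159.5, 158.5, 158. , 157.9]), array([-93.6, 175.6,  86.2,  -3.9]))
tile [443.5 225. ] 166 [[ 521.1 -311.5]] ((521.1942138671875, -311.5442199707031), (33.645851135253906, 35.41209411621094), 36.56943130493164)
tile [490.4 224. ] 160 [[ 525.6 -440.4]] ((525.7380981445312, -440.531005859375), (32.232784271240234, 34.21963882446289), 44.08513641357422)
tile [478.1 246.4] 164 [[ 464.8 -404.2]] ((464.6339111328125, -404.2908020019531), (33.928489685058594, 35.86602020263672), 39.0932731628418)
tile [430.9 251.3] 167 [[ 450.1 -276.1]] ((450.83392333984375, -276.44525146484375), (33.61603546142578, 34.67330551147461), 44.776878356933594)
tile [465.9 271.7] 167 [[ 397.2 -369.4]] ((397.1455993652344, -369.3406982421875), (33.56157684326172, 35.53518295288086), 37.73579025268555)
bin cor [[ 629.8537707  -317.87755501]
 [ 528.05874798 -504.35193986]
 [ 447.22108939 -214.85207503]]
nozzle [[570.91389728 170.87411223]]
pad trig [[625.37199609 242.84833944]
 [640.62248338 194.0382592 ]] grip [[675.60511385 293.57447186]
 [651.27326794 291.97974108]
 [675.56035902 185.80678893]]
[[ 745.56107906 -149.33830374]] [[673.91403938 405.57922563]]
```

```bash
cat >> h.py <<'E'
from scipy.spatial.transform import Rotation as Rn
import sys
def phi_of(R): return np.degrees(np.arctan2(R[1,1],R[0,1]))
def Rdown(phi):
    p=np.radians(phi); y=np.array([np.cos(p),np.sin(p),0]); x=np.array([0,0,-1.]); z=np.cross(x,y)
    return np.array([x,y,z]).T
def zb(o): return 57*(.9945-np.cos(np.arcsin(o/114-.105)))
def plan(wps,speed=38.,start=None):
    """wps: list of (x,y,z,phi or None, opening m). prints rows"""
    s=arm.sense(); p=np.array(s['tcp_pos']); R=Rn.from_quat(s['orientation']).as_matrix()
    if start is not None: p=np.array(start[:3]); R=Rdown(start[3])
    rows=[]
    for w in wps:
        sp=w[5] if len(w)>5 else speed
        tgt=np.array(w[:3],float); ph0=phi_of(R)
        ph=ph0 if w[3] is None else w[3]
        if w[3] is not None: ph=ph0+((ph-ph0+90)%180-90)
        Rt=Rdown(ph) 
        rv=Rn.from_matrix(R.T@Rt).as_rotvec(degrees=True)
        n=max(int(np.ceil(np.abs(tgt-p).max()/sp)),int(np.ceil(np.linalg.norm(tgt-p)/(sp+3))),int(np.ceil(np.linalg.norm(rv)/6.9)),1)
        for i in range(n):
            d=(R.T@(tgt-p))/(n-i)
            rvv=Rn.from_matrix(R.T@Rt).as_rotvec(degrees=True)/(n-i)
            row=[w[4]]+(d/1000).round(4).tolist()+rvv.round(2).tolist()
            row=[0.0 if abs(v)<1e-9 else v for v in row]
            rows.append(row)
            p=p+R@np.array(row[1:4])*1000; R=R@Rn.from_rotvec(row[4:],degrees=True).as_matrix()
    print(len(rows),'rows; phi0',round(ph0,1),'end',p.round(1),round(phi_of(R),1))
    for i in range(0,len(rows),5): print(str(rows[i:i+5]).replace(' ',''))
def st():
    s=arm.sense(); print('t',round(s['clock'],2),'p',np.round(s['tcp_pos'],1),'phi',round(phi_of(Rn.from_quat(s['orientation']).as_matrix()),1),'F',np.round(s['contact_force'],1),'o',round(s['opening'],1),'j6',round(s['joints'][5],2),'j1',round(s['joints'][0],2))
E
python3 - <<'E'
from h import *
st()
plan([(500,150,230,61,.0854),(500,-310,240,61,.0854)])
E
```

```text
t 0.2 p [154.  579.7 230.8] phi 75.1 F [-1.   0.6  0.3] o 85.4 j6 1.35 j1 1.09
27 rows; phi0 61.0 end [ 500. -310.  240.] 61.0
[[0.0854,0.0001,-0.0233,0.0318,1.01,0.0,0.0],[0.0854,0.0001,-0.0228,0.0322,1.01,0.0,0.0],[0.0854,0.0001,-0.0222,0.0326,1.01,0.0,0.0],[0.0854,0.0001,-0.0216,0.0329,1.01,0.0,0.0],[0.0854,0.0001,-0.021,0.0333,1.01,0.0,0.0]]
[[0.0854,0.0001,-0.0204,0.0337,1.01,0.0,0.01],[0.0854,0.0,-0.0198,0.0341,1.01,0.0,0.0],[0.0854,0.0001,-0.0192,0.0344,1.01,0.0,0.01],[0.0854,0.0,-0.0186,0.0347,1.01,0.0,0.0],[0.0854,0.0001,-0.018,0.035,1.01,0.0,0.01]]
[[0.0854,0.0,-0.0174,0.0354,1.0,0.0,0.0],[0.0854,0.0,-0.0168,0.0357,1.01,0.0,0.01],[0.0854,0.0001,-0.0161,0.0359,1.0,0.0,0.0],[0.0854,0.0,-0.0156,0.0362,1.01,0.0,0.01],[0.0854,-0.0008,-0.0309,0.0172,0.0,0.0,0.0]]
[[0.0854,-0.0008,-0.0309,0.0172,0.0,0.0,0.0],[0.0854,-0.0008,-0.031,0.0172,0.0,0.0,0.0],[0.0854,-0.0008,-0.0309,0.0171,0.0,0.0,0.0],[0.0854,-0.0008,-0.031,0.0172,0.0,0.0,0.0],[0.0854,-0.0007,-0.0309,0.0171,0.0,0.0,0.0]]
[[0.0854,-0.0008,-0.031,0.0172,0.0,0.0,0.0],[0.0854,-0.0007,-0.0309,0.0171,0.0,0.0,0.0],[0.0854,-0.0008,-0.031,0.0172,0.0,0.0,0.0],[0.0854,-0.0007,-0.0309,0.0171,0.0,0.0,0.0],[0.0854,-0.0008,-0.031,0.0172,0.0,0.0,0.0]]
[[0.0854,-0.0007,-0.0309,0.0171,0.0,0.0,0.0],[0.0854,-0.0008,-0.031,0.0172,0.0,0.0,0.0]]
```

```bash
cat >> h.py <<'E'
def plan(wps,speed=38.,start=None):
    """wps: (x,y,z,phi|None,opening[,speed]); turn first, then straight; prints n x row"""
    s=arm.sense(); p=np.array(s['tcp_pos']); R=Rn.from_quat(s['orientation']).as_matrix()
    tot=0
    for w in wps:
        sp=w[5] if len(w)>5 else speed
        ph0=phi_of(R)
        if w[3] is not None:
            Rt=Rdown(ph0+((w[3]-ph0+90)%180-90)); rv=Rn.from_matrix(R.T@Rt).as_rotvec(degrees=True)
            n=int(np.ceil(np.abs(rv).max()/7.1))
            if np.abs(rv).max()>.15:
                r=(rv/n).round(1); print(n,'x',[w[4],0,0,0]+(r+0).tolist()); tot+=n
                for _ in range(n): R=R@Rn.from_rotvec(r,degrees=True).as_matrix()
        d=R.T@(np.array(w[:3],float)-p); n=max(1,int(np.ceil(max(np.abs(d).max(),np.linalg.norm(d))/sp)))
        r=(d/n/1000).round(4); print(n,'x',[w[4]]+(r+0).tolist()+[0,0,0]); tot+=n
        p=p+R@r*1000*n
    print(tot,'rows end',p.round(1),round(phi_of(R),1))
E
python3 - <<'E'
from h import *
plan([(500,150,230,61,.0854),(500,-310,240,61,.0854)])
E
```

```text
2 x [0.0854, 0, 0, 0, 7.1, 0.0, 0.0]
15 x [0.0854, 0.0001, -0.0138, 0.0341, 0, 0, 0]
13 x [0.0854, -0.0008, -0.0309, 0.0172, 0, 0, 0]
30 rows end [ 500.5 -309.6  240.2] 60.9
```

{"api": "step_arm", "payload": {
  "commands": [
    [0.0854, 0, 0, 0, 7.1, 0, 0],
    [0.0854, 0, 0, 0, 7.1, 0, 0],
    [0.0854, 0, -0.0138, 0.0341, 0, 0, 0],
    [0.0854, 0, -0.0138, 0.0341, 0, 0, 0],
    [0.0854, 0, -0.0138, 0.0341, 0, 0, 0]
  ]
}}

```text
clock: 0.62
tcp_pos: [223.6, 493.0, 230.8]
orientation: [0.177, 0.685, -0.177, 0.685]
contact_force: [0.3, 0.7, 0.5]
opening: 85.4
```

{"api": "step_arm", "payload": {
  "commands": [
    [0.0854, 0, -0.0138, 0.0341, 0, 0, 0],
    [0.0854, 0, -0.0138, 0.0341, 0, 0, 0],
    [0.0854, 0, -0.0138, 0.0341, 0, 0, 0],
    [0.0854, 0, -0.0138, 0.0341, 0, 0, 0],
    [0.0854, 0, -0.0138, 0.0341, 0, 0, 0]
  ]
}}

```text
clock: 1.03
tcp_pos: [339.6, 349.3, 231.3]
orientation: [0.178, 0.684, -0.177, 0.685]
contact_force: [1.8, -0.8, 0.1]
opening: 85.4
```

{"api": "step_arm", "payload": {
  "commands": [
    [0.0854, 0, -0.0138, 0.0341, 0, 0, 0],
    [0.0854, 0, -0.0138, 0.0341, 0, 0, 0],
    [0.0854, 0, -0.0138, 0.0341, 0, 0, 0],
    [0.0854, 0, -0.0138, 0.0341, 0, 0, 0],
    [0.0854, 0, -0.0138, 0.0341, 0, 0, 0]
  ]
}}

```text
clock: 1.45
tcp_pos: [455.1, 206.0, 231.4]
orientation: [0.178, 0.684, -0.178, 0.685]
contact_force: [0.4, 0.6, -0.0]
opening: 85.0
```

{"api": "step_arm", "payload": {
  "commands": [
    [0.0854, 0, -0.0138, 0.0341, 0, 0, 0],
    [0.0854, 0, -0.0138, 0.0341, 0, 0, 0],
    [0.0854, -0.0008, -0.0309, 0.0172, 0, 0, 0],
    [0.0854, -0.0008, -0.0309, 0.0172, 0, 0, 0],
    [0.0854, -0.0008, -0.0309, 0.0172, 0, 0, 0]
  ]
}}

```text
clock: 1.87
tcp_pos: [500.4, 42.6, 233.4]
orientation: [0.178, 0.685, -0.177, 0.684]
contact_force: [0.4, -0.3, 0.1]
opening: 84.9
```

{"api": "step_arm", "payload": {
  "commands": [
    [0.0854, -0.0008, -0.0309, 0.0172, 0, 0, 0],
    [0.0854, -0.0008, -0.0309, 0.0172, 0, 0, 0],
    [0.0854, -0.0008, -0.0309, 0.0172, 0, 0, 0],
    [0.0854, -0.0008, -0.0309, 0.0172, 0, 0, 0],
    [0.0854, -0.0008, -0.0309, 0.0172, 0, 0, 0]
  ]
}}

```text
clock: 2.28
tcp_pos: [500.2, -134.3, 237.7]
orientation: [0.178, 0.684, -0.178, 0.684]
contact_force: [0.9, -0.1, -0.8]
opening: 85.3
```

{"api": "step_arm", "payload": {
  "commands": [
    [0.0854, -0.0008, -0.0309, 0.0172, 0, 0, 0],
    [0.0854, -0.0008, -0.0309, 0.0172, 0, 0, 0],
    [0.0854, -0.0008, -0.0309, 0.0172, 0, 0, 0],
    [0.0854, -0.0008, -0.0309, 0.0172, 0, 0, 0],
    [0.0854, -0.0008, -0.0309, 0.0172, 0, 0, 0]
  ]
}}

```text
clock: 2.7
tcp_pos: [500.2, -311.2, 241.5]
orientation: [0.178, 0.684, -0.178, 0.684]
contact_force: [0.3, 0.2, 0.9]
opening: 85.4
```

Run:
```python
from h import *
f=grab('wrist','w1.png'); st()
```

```text
t 2.75 p [ 499.6 -316.9  240.5] phi 60.7 F [-4.6 -3.3 -1.1] o 85.0 j6 -0.27 j1 -0.79
```

View pics/w1.png

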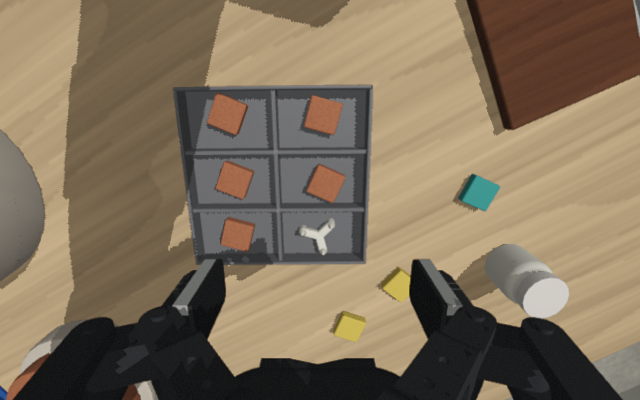

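Run:
```python
from h import *
f=grab('wrist','w2.png'); st()
a=cv2.cvtColor(f['pixels'],cv2.COLOR_RGB2HSV)
m=((a[...,0]<14)&(a[...,1]>130)&(a[...,2]>165)).astype('uint8'); m[:80]=0;m[270:]=0;m[:,:170]=0;m[:,380:]=0
cv2.imwrite('pics/m2.png',m*255)
n,l,s,c=cv2.connectedComponentsWithStats(m)
for i in range(1,n):
    if s[i,4]<200: continue
    pts=np.argwhere(l==i)[:,::-1]; w=pix2w(f,pts,18).astype('float32')
    r=cv2.minAreaRect(w); print('tile',c[i].round(1),s[i,4],np.round(r[0],1),np.round(r[1],1),round(r[2],1))
print(pix2w(f,[(175,88),(371,86),(366,263),(197,263)],30).round(1))
```

```text
t 2.8 p [ 499.7 -313.9  240.4] phi 60.7 F [ 0.3  0.5 -0.4] o 85.5 j6 -0.27 j1 -0.78
tile [237.9 108. ] 223 [ 395.4 -368.3] [31.8 32.5] 37.7
tile [331.1 110. ] 497 [ 449.1 -274.8] [32.1 32.4] 45.9
tile [335.  177.4] 272 [ 519.8 -310.2] [32.5 31.6] 36.3
[[ 347.2 -403.6]
 [ 447.1 -223.5]
 [ 628.9 -321. ]
 [ 526.7 -503.9]]
```

Run:
```python
import cv2
a=cv2.imread('pics/w2.png');m=cv2.imread('pics/m2.png')
import numpy as np
b=np.hstack([a[75:275,160:390],m[75:275,160:390]]);cv2.imwrite('pics/c4.png',cv2.resize(b,None,fx=1.7,fy=1.7))
```

```text
(no output)
```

View pics/c4.png

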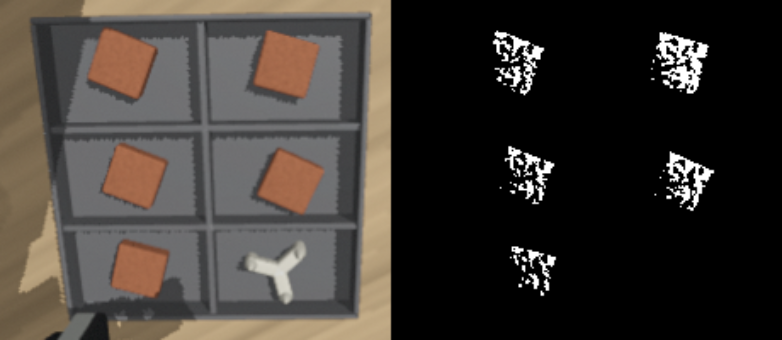

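```bash
cat >> h.py <<'E'
def tiles(f,z,box,v=None):
    x0,y0,x1,y1=box; a=cv2.cvtColor(cv2.GaussianBlur(f['pixels'],(0,0),0.8),cv2.COLOR_RGB2HSV)
    m0=((a[...,0]<14)&(a[...,1]>120)&(a[...,2]>70)).astype('uint8'); k=np.zeros_like(m0);k[y0:y1,x0:x1]=1;m0*=k
    m=((m0>0)&(a[...,2]>(v or 148))).astype('uint8'); m=cv2.morphologyEx(m,cv2.MORPH_OPEN,np.ones((3,3)))
    m=cv2.morphologyEx(m,cv2.MORPH_CLOSE,np.ones((5,5)))
    n,l,s,c=cv2.connectedComponentsWithStats(m); out=[]
    for i in range(1,n):
        if s[i,4]<60: continue
        pts=np.argwhere(l==i)[:,::-1]; w=pix2w(f,pts,z).astype('float32')
        r=cv2.minAreaRect(w); out.append(r); print('tile',c[i].round(1),s[i,4],np.round(r[0],1),np.round(r[1],1),round(r[2],1))
    return m
E
python3 - <<'E'
from h import *
f=grab('wrist')
for v in (130,145,155): m=tiles(f,18,(170,80,380,262),v)
E
```

```text
tile [228.4 113.2] 986 [ 395.8 -368.5] [34.3 34.8] 38.4
tile [325.  113.9] 967 [ 449.2 -275.8] [33.8 34.1] 45.4
tile [236.  179.7] 863 [ 463.3 -403.1] [34.7 35.7] 39.3
tile [328.1 182.8] 830 [ 519.7 -310.6] [33.7 35.3] 36.5
tile [239.  234.8] 716 [ 523.8 -438.7] [34.5 35.5] 45.3
tile [228.2 113.1] 942 [ 395.5 -368.7] [33.6 34. ] 38.3
tile [325.3 113.8] 934 [ 449.3 -275.4] [33.2 33.6] 45.9
tile [235.8 179.7] 795 [ 463.3 -403.1] [33.4 34.1] 39.1
tile [328.3 183. ] 790 [ 519.9 -310.4] [33.1 34.1] 36.6
tile [238.9 235.1] 667 [ 524.  -439.1] [33.3 33.9] 45.2
tile [228.3 113.1] 876 [ 395.6 -368.5] [32.4 32.9] 38.0
tile [325.6 113.7] 892 [ 449.5 -275.1] [32.3 32.8] 45.9
tile [235.8 179.9] 738 [ 463.3 -403.3] [32.3 32.7] 38.5
tile [328.5 183. ] 736 [ 520.1 -310.4] [32.1 32.9] 36.4
tile [238.9 235.1] 622 [ 524.  -439.3] [32.5 32.7] 44.5
```

```bash
cat >> h.py <<'E'
def board(f,show=None):
    a=cv2.cvtColor(f['pixels'],cv2.COLOR_RGB2HSV); h,s,v=a[...,0],a[...,1],a[...,2]
    m=((((h<14)|(h>174))&(s>110)&(v<115)&(v>20))|((h<14)&(s>150)&(v>90))).astype('uint8')
    m[:190]=0; m[300:]=0; m[:,:120]=0; m[:,408:]=0
    m=cv2.morphologyEx(m,cv2.MORPH_OPEN,np.ones((5,5)))
    n,l,st_,c=cv2.connectedComponentsWithStats(m); i=1+np.argmax(st_[1:,4])
    w=pix2w(f,np.argwhere(l==i)[:,::-1],20).astype('float32'); r=cv2.minAreaRect(w)
    yaw=(r[2]+45)%90-45; print('board',np.round(r[0],1),np.round(r[1],1),'yaw',round(yaw,2),'area',st_[i,4])
    if show: cv2.imwrite('pics/'+show,(l==i).astype('uint8')*255)
    return np.array(r[0]),yaw
def slot(c,yaw,a,b):
    t=np.radians(yaw); return c+np.array([np.cos(t)*a-np.sin(t)*b,np.sin(t)*a+np.cos(t)*b])
E
python3 - <<'E'
from h import *
f=grab('top'); c,y=board(f,'mb.png')
for s in [(0,0),(54,54),(54,-54),(-54,54),(-54,-54)]: print(s,slot(c,y,*s).round(1))
st(); plan([(398.7,-372.4,60,38,.044),(398.7,-372.4,8,38,.044)])
E
```

```text
board [495.2 -11.7] [154.9 156.9] yaw -3.61 area 3298
(0, 0) [495.2 -11.7]
(54, 54) [552.5  38.8]
(54, -54) [545.7 -69. ]
(-54, 54) [444.7  45.6]
(-54, -54) [437.9 -62.2]
t 2.9 p [ 500.2 -309.9  241.1] phi 60.8 F [ 0.3  0.9 -0.2] o 85.4 j6 -0.27 j1 -0.78
4 x [0.044, 0, 0, 0, 5.7, 0.0, 0.0]
6 x [0.044, 0.0302, -0.0197, -0.0022, 0, 0, 0]
2 x [0.044, 0.0259, -0.0001, 0.0001, 0, 0, 0]
12 rows end [ 398.8 -372.3    8.1] 38.0
```

{"api": "step_arm", "payload": {
  "commands": [
    [0.044, 0, 0, 0, 5.7, 0, 0],
    [0.044, 0, 0, 0, 5.7, 0, 0],
    [0.044, 0, 0, 0, 5.7, 0, 0],
    [0.044, 0, 0, 0, 5.7, 0, 0],
    [0.044, 0.0302, -0.0197, -0.0022, 0, 0, 0]
  ]
}}

```text
clock: 3.32
tcp_pos: [487.4, -319.0, 217.1]
orientation: [0.31, 0.632, -0.311, 0.639]
contact_force: [0.6, -1.1, 1.6]
opening: 44.1
```

{"api": "step_arm", "payload": {
  "commands": [
    [0.044, 0.0302, -0.0197, -0.0022, 0, 0, 0],
    [0.044, 0.0302, -0.0197, -0.0022, 0, 0, 0],
    [0.044, 0.0302, -0.0197, -0.0022, 0, 0, 0],
    [0.044, 0.0302, -0.0197, -0.0022, 0, 0, 0],
    [0.044, 0.0302, -0.0197, -0.0022, 0, 0, 0]
  ],
  "grip_force": 40
}}

```text
clock: 3.73
tcp_pos: [399.2, -370.8, 59.4]
orientation: [0.309, 0.636, -0.309, 0.636]
contact_force: [-0.1, -0.5, -0.2]
opening: 44.0
```

{"api": "step_arm", "payload": {
  "commands": [
    [0.044, 0, 0, 0, 0, 0, 0],
    [0.044, 0, 0, 0, 0, 0, 0]
  ]
}}

```text
clock: 3.9
tcp_pos: [398.6, -370.0, 59.1]
orientation: [0.31, 0.637, -0.309, 0.635]
contact_force: [1.0, -0.0, 0.2]
opening: 43.8
```

Run:
```python
from h import *
st(); f=grab('wrist','w3.png'); plan([(398.7,-372.4,8,38,.044)])
```

```text
t 3.9 p [ 398.6 -370.    59.1] phi 38.1 F [ 1.  -0.   0.2] o 43.8 j6 -0.08 j1 -0.99
2 x [0.044, 0.0265, -0.0009, 0.0002, 0, 0, 0]
2 rows end [ 398.8 -372.4    8. ] 38.1
```

View pics/w3.png

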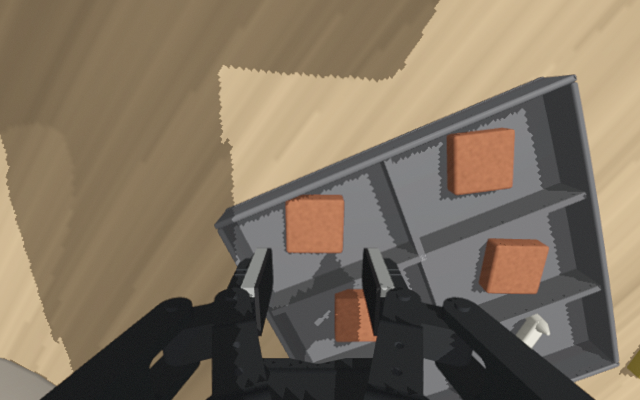

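{"api": "step_arm", "payload": {
  "commands": [
    [0.044, 0.0255, -0.0009, 0, 0, 0, 0],
    [0.044, 0.0255, -0.0009, 0, 0, 0, 0],
    [0.044, 0, 0, 0, 0, 0, 0]
  ]
}}

```text
clock: 4.2
tcp_pos: [398.1, -370.9, 7.2]
orientation: [0.31, 0.637, -0.308, 0.635]
contact_force: [-1.2, 1.1, -0.6]
opening: 43.9
```

{"api": "step_arm", "payload": {
  "commands": [
    [0.044, 0.001, 0, 0, 0, 0, 0],
    [0.03, 0.0015, 0, 0, 0, 0, 0],
    [0.03, 0, 0, 0, 0, 0, 0],
    [0.03, 0, 0, 0, 0, 0, 0]
  ]
}}

```text
clock: 4.53
tcp_pos: [399.6, -374.0, 9.8]
orientation: [0.309, 0.635, -0.31, 0.637]
contact_force: [0.7, 3.6, 7.9]
opening: 34.2
```

Run:
```python
from h import *
st(); f=grab('wrist','w4.png')
```

```text
t 4.53 p [ 399.6 -374.     9.8] phi 38.2 F [0.7 3.6 7.9] o 34.2 j6 -0.09 j1 -0.99
```

View pics/w4.png

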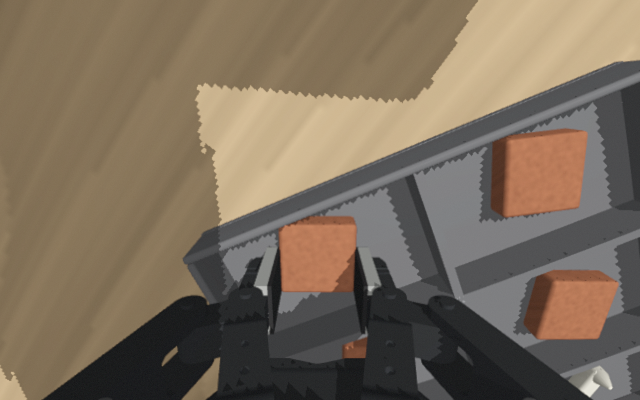

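{"api": "step_arm", "payload": {
  "commands": [
    [0.03, -0.01, 0, 0, 0, 0, 0],
    [0.03, -0.02, 0, 0, 0, 0, 0],
    [0.03, -0.03, 0, 0, 0, 0, 0],
    [0.03, 0, 0, 0, 0, 0, 0]
  ]
}}

```text
clock: 4.92
tcp_pos: [400.3, -376.1, 74.3]
orientation: [0.308, 0.633, -0.311, 0.639]
contact_force: [0.7, -1.5, 0.9]
opening: 34.4
```

Run:
```python
from h import *
st(); f=grab('wrist','w5.png')
```

```text
t 4.92 p [ 400.3 -376.1   74.3] phi 38.1 F [ 0.7 -1.5  0.9] o 34.4 j6 -0.09 j1 -0.99
```

View pics/w5.png

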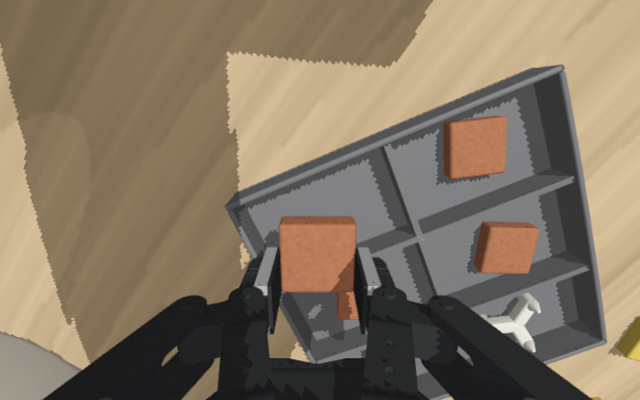

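Run:
```python
from h import *
f=grab('top'); c,y=board(f); st()
plan([(399,-372,130,86.4,.03),(442.9,-62.5,130,86.4,.03),(442.9,-62.5,34,86.4,.03)])
```

```text
board [495.  -12.6] [155.6 156. ] yaw -4.49 area 3299
t 5.02 p [ 399.2 -374.6   70. ] phi 38.1 F [ 0.6 -1.1 -0.6] o 34.8 j6 -0.09 j1 -0.99
7 x [0.03, 0, 0, 0, -6.9, 0.0, 0.0]
2 x [0.03, -0.03, 0.0012, -0.0001, 0, 0, 0]
1 x [0.03, 0, 0, 0, 0.0, 0.2, 0.2]
9 x [0.03, 0.0, 0.0346, 0.0027, 0, 0, 0]
3 x [0.03, 0.032, 0.0001, 0.0001, 0, 0, 0]
22 rows end [442.9 -62.4  33.9] 86.4
```

{"api": "step_arm", "payload": {
  "commands": [
    [0.03, -0.005, 0, 0, -6.9, 0, 0],
    [0.03, -0.005, 0, 0, -6.9, 0, 0],
    [0.03, 0, 0, 0, -6.9, 0, 0],
    [0.03, 0, 0, 0, -6.9, 0, 0],
    [0.03, 0, 0, 0, -6.9, 0, 0]
  ]
}}

```text
clock: 5.43
tcp_pos: [397.9, -372.7, 76.7]
orientation: [0.105, 0.699, -0.105, 0.699]
contact_force: [0.6, 0.2, -0.7]
opening: 34.7
```

{"api": "step_arm", "payload": {
  "commands": [
    [0.03, 0, 0, 0, -6.9, 0, 0],
    [0.03, 0, 0, 0, -6.9, 0, 0],
    [0.03, 0, 0.0346, 0.0027, 0, 0, 0],
    [0.03, 0, 0.0346, 0.0027, 0, 0, 0],
    [0.03, 0, 0.0346, 0.0027, 0, 0, 0]
  ]
}}

```text
clock: 5.85
tcp_pos: [412.2, -268.7, 76.5]
orientation: [0.023, 0.707, -0.022, 0.707]
contact_force: [0.5, 0.1, 0.3]
opening: 34.7
```

{"api": "step_arm", "payload": {
  "commands": [
    [0.03, 0, 0.0346, 0.0027, 0, 0, 0],
    [0.03, 0, 0.0346, 0.0027, 0, 0, 0],
    [0.03, 0, 0.0346, 0.0027, 0, 0, 0],
    [0.03, 0, 0.0346, 0.0027, 0, 0, 0],
    [0.03, 0, 0.0346, 0.0027, 0, 0, 0]
  ]
}}

```text
clock: 6.27
tcp_pos: [436.6, -96.4, 76.9]
orientation: [0.022, 0.707, -0.022, 0.707]
contact_force: [1.0, -0.8, 0.0]
opening: 34.4
```

{"api": "step_arm", "payload": {
  "commands": [
    [0.03, 0, 0.0346, 0.0027, 0, 0, 0],
    [0.03, 0.02, 0, 0, 0, 0, 0],
    [0.03, 0.01, 0, 0, 0, 0, 0],
    [0.03, 0, 0, 0, 0, 0, 0]
  ]
}}

```text
clock: 6.6
tcp_pos: [440.1, -62.9, 44.5]
orientation: [0.022, 0.708, -0.021, 0.705]
contact_force: [0.1, -0.1, -0.9]
opening: 34.5
```

Run:
```python
from h import *
st(); f=grab('wrist','w6.png')
plan([(442.9,-62.5,28,86.,.03)])
```

```text
t 6.6 p [440.1 -62.9  44.5] phi 86.5 F [ 0.1 -0.1 -0.9] o 34.5 j6 -0.38 j1 -0.44
1 x [0.03, 0, 0, 0, 0.4, -0.2, -0.1]
1 x [0.03, 0.0177, 0.0014, 0.0022, 0, 0, 0]
2 rows end [442.9 -62.5  28. ] 86.0
```

View pics/w6.png

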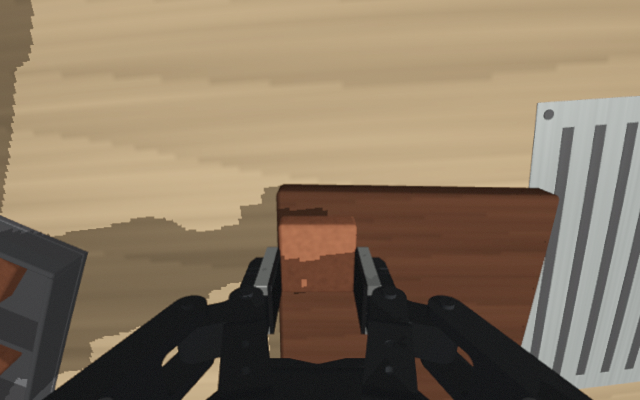

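{"api": "step_arm", "payload": {
  "commands": [
    [0.03, 0.014, 0.002, 0.002, 0, 0, 0],
    [0.03, 0.002, 0, 0, 0, 0, 0],
    [0.03, 0, 0, 0, 0, 0, 0]
  ]
}}

```text
clock: 6.9
tcp_pos: [443.3, -62.5, 30.7]
orientation: [0.023, 0.707, -0.022, 0.706]
contact_force: [-0.4, -0.4, -1.1]
opening: 34.9
```

{"api": "step_arm", "payload": {
  "commands": [
    [0.03, 0.002, 0, 0, 0, 0, 0],
    [0.03, 0, 0, 0, 0, 0, 0]
  ]
}}

```text
clock: 7.07
tcp_pos: [444.0, -62.5, 29.4]
orientation: [0.022, 0.707, -0.022, 0.707]
contact_force: [0.2, 0.6, -0.1]
opening: 34.5
```

{"api": "step_arm", "payload": {
  "commands": [
    [0.03, 0.002, 0, 0, 0, 0, 0],
    [0.03, 0, 0, 0, 0, 0, 0]
  ]
}}

```text
clock: 7.23
tcp_pos: [444.0, -62.1, 27.1]
orientation: [0.022, 0.707, -0.022, 0.707]
contact_force: [-0.1, -0.7, -1.2]
opening: 34.5
```

{"api": "step_arm", "payload": {
  "commands": [
    [0.03, 0.001, 0, 0, 0, 0, 0],
    [0.03, 0, 0, 0, 0, 0, 0]
  ]
}}

```text
clock: 7.4
tcp_pos: [443.9, -61.9, 26.0]
orientation: [0.022, 0.707, -0.022, 0.707]
contact_force: [-0.1, -0.2, -1.5]
opening: 34.6
```

{"api": "step_arm", "payload": {
  "commands": [
    [0.03, 0.001, 0, 0, 0, 0, 0],
    [0.03, 0, 0, 0, 0, 0, 0]
  ]
}}

```text
clock: 7.57
tcp_pos: [444.1, -61.9, 25.8]
orientation: [0.022, 0.707, -0.022, 0.707]
contact_force: [-4.0, 0.8, 8.9]
opening: 34.5
```

{"api": "step_arm", "payload": {
  "commands": [
    [0.03, 0.001, 0, 0, 0, 0, 0],
    [0.03, 0, 0, 0, 0, 0, 0]
  ]
}}

```text
clock: 7.73
tcp_pos: [444.1, -61.9, 25.7]
orientation: [0.022, 0.707, -0.022, 0.707]
contact_force: [-8.8, 3.2, 19.5]
opening: 34.4
```

{"api": "step_arm", "payload": {
  "commands": [
    [0.03, -0.001, 0, 0, 0, 0, 0],
    [0.046, -0.001, 0, 0, 0, 0, 0],
    [0.046, 0, 0, 0, 0, 0, 0],
    [0.046, -0.02, 0, 0, 0, 0, 0],
    [0.046, -0.038, 0, 0, 0, 0, 0]
  ]
}}

```text
clock: 8.15
tcp_pos: [441.0, -60.6, 80.5]
orientation: [0.023, 0.709, -0.021, 0.704]
contact_force: [0.6, -0.5, -0.7]
opening: 45.8
```

Run:
```python
from h import *
st(); f=grab('wrist','w7.png'); st()
plan([(442.9,-62.5,85,45.6,.044),(452.1,-278.1,85,45.6,.044)])
```

```text
t 8.15 p [441.  -60.6  80.5] phi 86.4 F [ 0.6 -0.5 -0.7] o 45.8 j6 -0.37 j1 -0.43
t 8.2 p [445.4 -62.6  90.4] phi 86.4 F [ 3.2 -1.1  9.2] o 45.9 j6 -0.37 j1 -0.43
6 x [0.044, 0, 0, 0, 6.8, 0.0, 0.0]
1 x [0.044, 0.0054, -0.0018, -0.0019, 0, 0, 0]
1 x [0.044, 0, 0, 0, 0.0, 0.2, -0.1]
6 x [0.044, 0.0, -0.0246, 0.0262, 0, 0, 0]
14 rows end [ 452.  -278.    85.1] 45.6
```

View pics/w7.png

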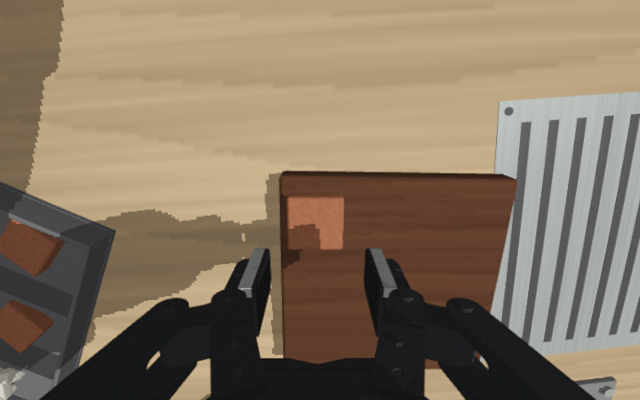

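Run:
```python
from h import *
f=grab('wrist'); st()
tiles(f,34,(275,180,360,262),130)
tiles(f,34,(275,180,360,262),100)
print(pix2w(f,[(283,172),(516,181)],20))
c,y=board(grab('top'))
```

```text
t 8.25 p [446.6 -63.1  88.9] phi 86.4 F [ 1.2 -1.5 -0.1] o 45.9 j6 -0.37 j1 -0.43
tile [320.3 208. ] 2467 [438.  -61.4] [34.9 34.9] 86.4
tile [321.  208.9] 3081 [437.9 -57. ] [44.7 37.8] 88.0
[[413.66763351 -84.04123553]
 [429.88019847  76.6309847 ]]
board [456.3 -59.9] [268.1 311.1] yaw -7.66 area 8576
```

Run:
```python
from h import *
f=grab('wrist'); g=grab('top','t8.png')
for z,n in((20,'r'),(0,'b')):
    for (c,y) in (((495,-12.6),-4.),):
        print(z,w2pix(f,[list(slot(np.array(c),y,a,b))+[z] for a,b in((-80,-80),(-80,80))]).round(1), w2pix(g,[list(slot(np.array(c),y,a,b))+[z] for a,b in((-80,-80),(-80,80),(80,80),(80,-80))]).round(1))
a=cv2.cvtColor(f['pixels'],cv2.COLOR_RGB2BGR)
cv2.imwrite('pics/c5.png',cv2.resize(a[150:270,260:530],None,fx=2.9,fy=2.9,interpolation=cv2.INTER_CUBIC))
b=cv2.cvtColor(g['pixels'],cv2.COLOR_RGB2BGR)
cv2.imwrite('pics/c6.png',cv2.resize(b[180:290,270:410],None,fx=5,fy=5,interpolation=cv2.INTER_CUBIC))
```

```text
20 [[277.9 167. ]
 [515.8 169.1]] [[359.9 265.6]
 [299.4 260.3]
 [305.3 200.8]
 [364.5 205.9]]
0 [[281.2 161.3]
 [499.9 163.3]] [[359.4 265.9]
 [299.9 260.7]
 [305.6 202.1]
 [364.  207.1]]
```

View pics/c5.png

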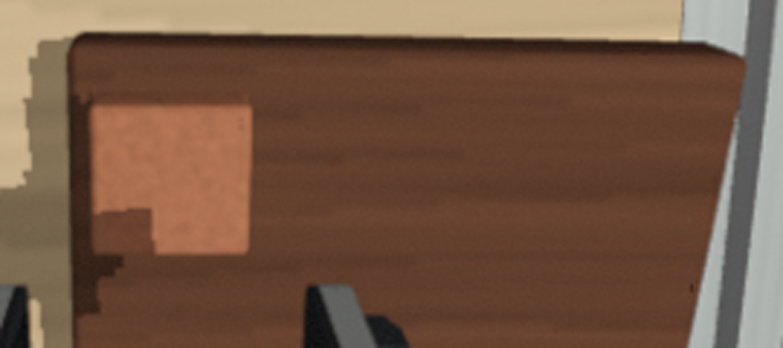

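View pics/c6.png

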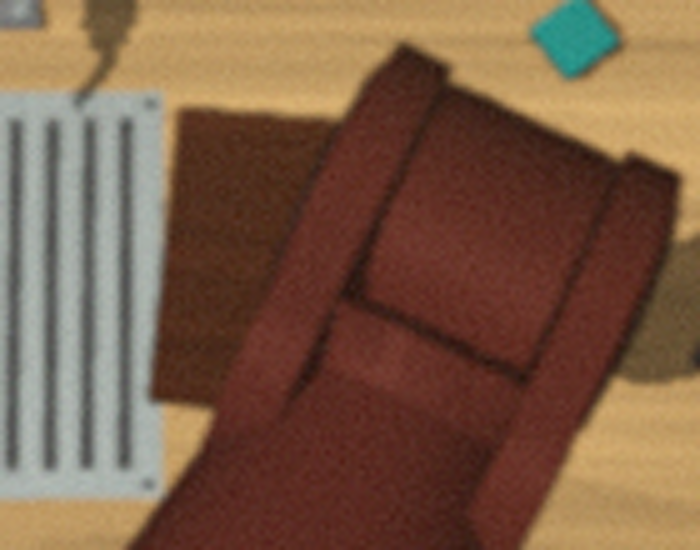

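{"api": "step_arm", "payload": {
  "commands": [
    [0.044, 0, 0, 0, 6.8, 0, 0],
    [0.044, 0, 0, 0, 6.8, 0, 0],
    [0.044, 0, 0, 0, 6.8, 0, 0],
    [0.044, 0, 0, 0, 6.8, 0, 0],
    [0.044, 0, 0, 0, 6.8, 0, 0]
  ]
}}

```text
clock: 8.82
tcp_pos: [443.1, -61.5, 82.4]
orientation: [0.23, 0.67, -0.23, 0.668]
contact_force: [0.2, -0.8, -0.7]
opening: 44.1
```

{"api": "step_arm", "payload": {
  "commands": [
    [0.044, 0, 0, 0, 6.8, 0, 0],
    [0.044, 0, -0.0247, 0.026, 0, 0, 0],
    [0.044, 0, -0.0247, 0.026, 0, 0, 0],
    [0.044, 0, -0.0247, 0.026, 0, 0, 0],
    [0.044, 0, -0.0247, 0.026, 0, 0, 0]
  ]
}}

```text
clock: 9.23
tcp_pos: [448.4, -206.2, 82.5]
orientation: [0.267, 0.655, -0.267, 0.654]
contact_force: [0.9, 0.8, 0.6]
opening: 44.1
```

{"api": "step_arm", "payload": {
  "commands": [
    [0.044, 0, -0.0247, 0.026, 0, 0, 0],
    [0.044, 0, -0.0247, 0.026, 0, 0, 0],
    [0.044, 0.02, 0, 0, 0, 0, 0],
    [0.044, 0, 0, 0, 0, 0, 0],
    [0.044, 0, 0, 0, 0, 0, 0]
  ]
}}

```text
clock: 9.65
tcp_pos: [450.3, -275.5, 61.8]
orientation: [0.268, 0.656, -0.267, 0.653]
contact_force: [-0.2, -0.2, 0.2]
opening: 43.8
```

Run:
```python
from h import *
f=grab('wrist','w8.png'); g=grab('top'); st()
tiles(f,18,(200,130,600,260),130)
board(g)
plan([(452.1,-278.1,11,45.6,.044)])
```

```text
t 9.75 p [ 451.5 -275.8   63.7] phi 45.7 F [-0.7  0.4  1.2] o 44.0 j6 -0.02 j1 -0.8
tile [316.2 225.9] 2797 [ 448.8 -275.2] [34.2 34.3] 45.5
board [495.2 -11.2] [154.4 155.6] yaw -4.42 area 3268
2 x [0.044, 0.0264, -0.0006, 0.001, 0, 0, 0]
2 rows end [ 452.  -278.    10.9] 45.7
```

View pics/w8.png

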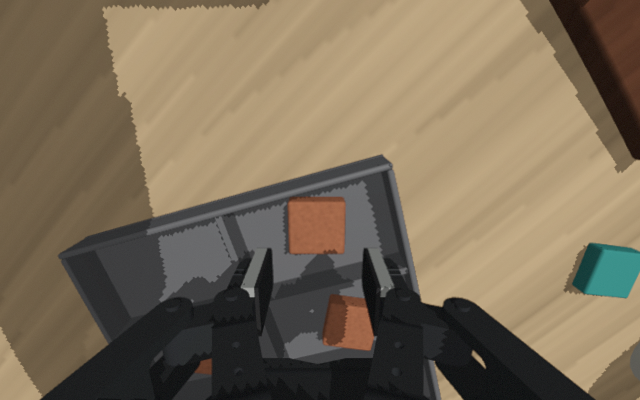

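{"api": "step_arm", "payload": {
  "commands": [
    [0.044, 0.026, -0.0006, 0.001, 0, 0, 0],
    [0.044, 0.026, -0.0006, 0.001, 0, 0, 0],
    [0.044, 0, 0, 0, 0, 0, 0],
    [0.03, 0, 0, 0, 0, 0, 0],
    [0.03, 0, 0, 0, 0, 0, 0]
  ]
}}

```text
clock: 10.17
tcp_pos: [453.0, -279.1, 13.6]
orientation: [0.267, 0.654, -0.267, 0.655]
contact_force: [0.5, 0.2, -0.1]
opening: 34.2
```

{"api": "step_arm", "payload": {
  "commands": [
    [0.03, 0, 0, 0, 0, 0, 0],
    [0.03, -0.01, 0, 0, 0, 0, 0],
    [0.03, -0.02, 0, 0, 0, 0, 0],
    [0.03, -0.03, 0, 0, 0, 0, 0],
    [0.03, 0, 0, 0, 0, 0, 0]
  ]
}}

```text
clock: 10.58
tcp_pos: [454.9, -281.7, 79.3]
orientation: [0.266, 0.652, -0.268, 0.658]
contact_force: [-0.5, -0.7, 0.9]
opening: 34.3
```

Run:
```python
from h import *
f=grab('wrist','w9.png'); st()
c=np.array([495.2,-12]);p=slot(c,-4.2,53,-53); d=4; q=p+d*np.array([np.sin(np.radians(86)),-np.cos(np.radians(86))]); print(p,q)
plan([(*q,80,86,.03)])
```

```text
t 10.63 p [ 454.5 -281.3   77.1] phi 45.6 F [0.3 0.1 0.2] o 34.3 j6 -0.02 j1 -0.8
[544.17604285 -68.73929174] [548.16629905 -69.01831764]
6 x [0.03, 0, 0, 0, -6.7, 0.1, 0.0]
7 x [0.03, -0.0005, 0.0312, 0.0111, 0, 0, 0]
13 rows end [547.9 -69.1  80. ] 85.8
```

View pics/w9.png

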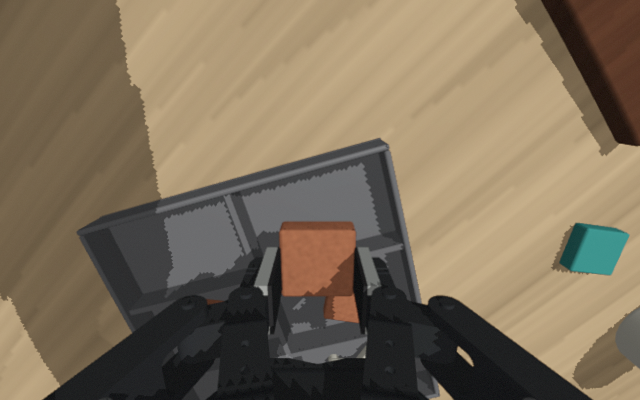

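{"api": "step_arm", "payload": {
  "commands": [
    [0.03, 0, 0, 0, -6.7, 0, 0],
    [0.03, 0, 0, 0, -6.7, 0, 0],
    [0.03, 0, 0, 0, -6.7, 0, 0],
    [0.03, 0, 0, 0, -6.7, 0, 0],
    [0.03, 0, 0, 0, -6.7, 0, 0]
  ]
}}

```text
clock: 11.05
tcp_pos: [452.4, -279.3, 72.6]
orientation: [0.065, 0.704, -0.065, 0.704]
contact_force: [-0.2, -1.1, -0.3]
opening: 35.0
```

{"api": "step_arm", "payload": {
  "commands": [
    [0.03, 0, 0, 0, -6.7, 0, 0],
    [0.03, 0, 0.0312, 0.011, 0, 0, 0],
    [0.03, 0, 0.0312, 0.011, 0, 0, 0],
    [0.03, 0, 0.0312, 0.011, 0, 0, 0],
    [0.03, 0, 0.0312, 0.011, 0, 0, 0]
  ]
}}

```text
clock: 11.47
tcp_pos: [505.8, -156.8, 72.7]
orientation: [0.026, 0.706, -0.026, 0.707]
contact_force: [1.3, 0.7, -0.2]
opening: 34.3
```

{"api": "step_arm", "payload": {
  "commands": [
    [0.03, 0, 0.0312, 0.011, 0, 0, 0],
    [0.03, 0, 0.0312, 0.011, 0, 0, 0],
    [0.03, 0, 0.0312, 0.011, 0, 0, 0],
    [0.03, 0.03, 0, 0, 0, 0, 0],
    [0.03, 0, 0, 0, 0, 0, 0]
  ]
}}

```text
clock: 11.88
tcp_pos: [543.4, -64.5, 38.5]
orientation: [0.025, 0.708, -0.024, 0.705]
contact_force: [-2.1, 0.4, -1.6]
opening: 34.5
```

Run:
```python
from h import *
f=grab('wrist','w10.png'); f=grab('wrist');st()
plan([(548.2,-69,31,86,.03)])
```

```text
t 11.98 p [544.  -66.7  41.6] phi 85.8 F [ 0.1  0.9 -0. ] o 34.5 j6 -0.29 j1 -0.36
1 x [0.03, 0, 0, 0, -0.2, -0.1, 0.0]
1 x [0.03, 0.0106, -0.002, 0.0043, 0, 0, 0]
2 rows end [548.2 -69.   31. ] 86.0
```

View pics/w10.png

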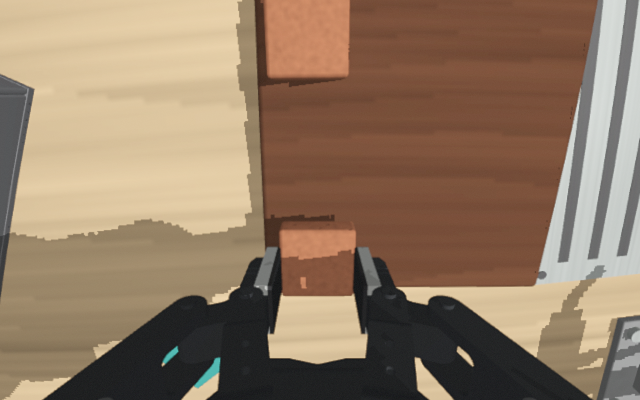

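{"api": "step_arm", "payload": {
  "commands": [
    [0.03, 0.008, -0.002, 0.003, 0, 0, 0],
    [0.03, 0.0025, 0, 0, 0, 0, 0],
    [0.03, 0, 0, 0, 0, 0, 0],
    [0.03, 0, 0, 0, 0, 0, 0]
  ]
}}

```text
clock: 12.32
tcp_pos: [548.0, -69.9, 31.9]
orientation: [0.026, 0.707, -0.026, 0.707]
contact_force: [0.1, 0.7, -0.8]
opening: 34.4
```

{"api": "step_arm", "payload": {
  "commands": [
    [0.03, 0.0005, 0, 0, 0, 0, 0],
    [0.03, 0, 0, 0, 0, 0, 0]
  ]
}}

```text
clock: 12.48
tcp_pos: [548.1, -69.5, 31.4]
orientation: [0.026, 0.706, -0.026, 0.707]
contact_force: [-0.1, 0.2, 0.2]
opening: 34.4
```

{"api": "step_arm", "payload": {
  "commands": [
    [0.03, 0.0015, 0, -0.001, 0, 0, 0],
    [0.03, 0, 0, 0, 0, 0, 0],
    [0.046, 0, 0, 0, 0, 0, 0],
    [0.046, 0, 0, 0, 0, 0, 0],
    [0.046, -0.02, 0, 0, 0, 0, 0]
  ]
}}

```text
clock: 12.9
tcp_pos: [544.5, -68.2, 46.1]
orientation: [0.027, 0.709, -0.025, 0.705]
contact_force: [-0.0, -1.0, -0.2]
opening: 46.0
```

{"api": "step_arm", "payload": {
  "commands": [
    [0.044, -0.035, 0, 0, 7.0, 0, 0],
    [0.044, 0, 0, 0, 7.0, 0, 0],
    [0.044, 0, 0, 0, 0, 0, 0]
  ]
}}

```text
clock: 13.15
tcp_pos: [548.5, -69.7, 86.9]
orientation: [0.113, 0.696, -0.114, 0.699]
contact_force: [0.7, 0.7, -0.4]
opening: 44.4
```

Run:
```python
from h import *
f=grab('wrist','w11.png'); st()
tiles(f,34,(0,0,639,262),130)
plan([(463.3,-403.2,85,39,.044),(463.3,-403.2,64,39,.044)])
```

```text
t 13.2 p [547.5 -69.3  85.2] phi 71.9 F [-0.2 -0.1  0.4] o 44.3 j6 -0.05 j1 -0.36
tile [269.3  43.8] 4225 [438.5 -61.3] [35.1 35. ] 86.4
tile [317.7 213.6] 2570 [543.8 -68.6] [35.2 35.4] 86.0
5 x [0.044, 0, 0, 0, 6.6, 0.0, 0.0]
10 x [0.044, 0.0, -0.0275, 0.0207, 0, 0, 0]
1 x [0.044, 0.0212, -0.0003, -0.0001, 0, 0, 0]
16 rows end [ 463.3 -403.2   64. ] 38.9
```

View pics/w11.png

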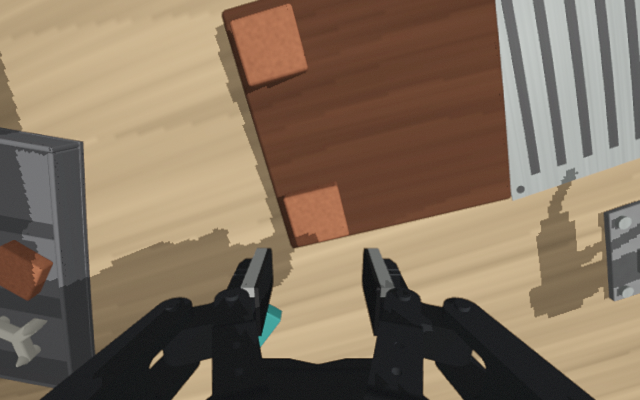

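Run:
```python
from h import *
f=grab('wrist'); st()
a=cv2.cvtColor(f['pixels'],cv2.COLOR_RGB2BGR)
cv2.imwrite('pics/c7.png',cv2.resize(a[0:260,200:530],None,fx=2.2,fy=2.2,interpolation=cv2.INTER_CUBIC))
```

```text
t 13.25 p [546.8 -69.1  84.1] phi 72.0 F [-1.1 -0.3  0.6] o 44.1 j6 -0.05 j1 -0.36
```

View pics/c7.png

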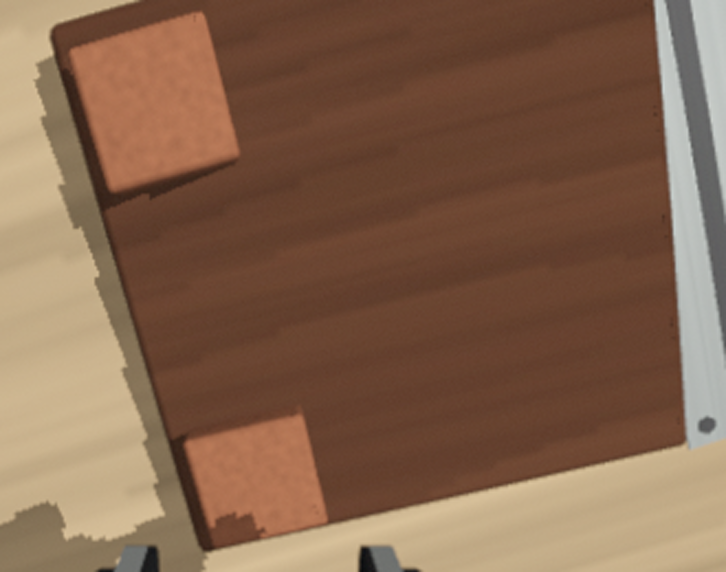

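Run:
```python
from h import *
f=grab('wrist'); st()
P=pix2w(f,[(293.2,249),(512.7,201.4),(225,15)],20); print(P)
print((P[1]+P[2])/2, np.degrees(np.arctan2(*(P[0]-P[2])[::-1])),np.degrees(np.arctan2(*(P[1]-P[0])[::-1]))-90, np.linalg.norm(P[0]-P[2]),np.linalg.norm(P[1]-P[0]))
```

```text
t 13.3 p [546.4 -68.9  83.6] phi 72.0 F [-0.5  0.4  0. ] o 44.3 j6 -0.05 j1 -0.36
[[564.11690733 -92.85274627]
 [577.2369983   62.4063958 ]
 [411.02876883 -81.49765624]]
[494.13288356  -9.54563022] -4.242062960383908 -4.83027342492808 153.5086845018489 155.81250907671486
```

{"api": "step_arm", "payload": {
  "commands": [
    [0.044, 0, 0, 0, 6.6, 0, 0],
    [0.044, 0, 0, 0, 6.6, 0, 0],
    [0.044, 0, 0, 0, 6.6, 0, 0],
    [0.044, 0, 0, 0, 6.6, 0, 0],
    [0.044, 0, 0, 0, 6.6, 0, 0]
  ]
}}

```text
clock: 13.72
tcp_pos: [546.1, -68.8, 83.1]
orientation: [0.306, 0.638, -0.306, 0.637]
contact_force: [-0.7, 0.0, 0.4]
opening: 44.0
```

{"api": "step_arm", "payload": {
  "commands": [
    [0.044, 0, -0.0275, 0.0207, 0, 0, 0],
    [0.044, 0, -0.0275, 0.0207, 0, 0, 0],
    [0.044, 0, -0.0275, 0.0207, 0, 0, 0],
    [0.044, 0, -0.0275, 0.0207, 0, 0, 0],
    [0.044, 0, -0.0275, 0.0207, 0, 0, 0]
  ]
}}

```text
clock: 14.13
tcp_pos: [503.4, -236.8, 83.2]
orientation: [0.304, 0.639, -0.304, 0.638]
contact_force: [0.8, 0.1, 1.2]
opening: 43.9
```

{"api": "step_arm", "payload": {
  "commands": [
    [0.044, 0, -0.0275, 0.0207, 0, 0, 0],
    [0.044, 0, -0.0275, 0.0207, 0, 0, 0],
    [0.044, 0, -0.0275, 0.0207, 0, 0, 0],
    [0.044, 0, -0.0275, 0.0207, 0, 0, 0],
    [0.044, 0, -0.0275, 0.0207, 0, 0, 0]
  ]
}}

```text
clock: 14.55
tcp_pos: [461.1, -403.7, 83.0]
orientation: [0.305, 0.639, -0.304, 0.638]
contact_force: [1.4, 0.8, 0.0]
opening: 44.0
```

{"api": "step_arm", "payload": {
  "commands": [
    [0.044, 0.02, 0, 0, 0, 0, 0],
    [0.044, 0, 0, 0, 0, 0, 0],
    [0.044, 0, 0, 0, 0, 0, 0]
  ]
}}

```text
clock: 14.8
tcp_pos: [461.2, -401.3, 62.2]
orientation: [0.306, 0.639, -0.304, 0.637]
contact_force: [0.7, 0.4, 0.5]
opening: 43.9
```

Run:
```python
from h import *
f=grab('wrist','w12.png'); g=grab('top'); st()
tiles(f,18,(200,130,600,260),130)
board(g)
plan([(463.3,-403.2,13,39,.044)])
```

```text
t 14.9 p [ 462.5 -401.7   64.3] phi 38.9 F [-0.2 -0.2  0.5] o 44.0 j6 -0.04 j1 -0.93
tile [485.3 175.9] 3167 [ 519.3 -311.3] [34.8 35.4] 36.7
tile [317.3 230.3] 2923 [ 462.3 -403. ] [34.4 36.8] 38.8
board [495.4 -11.4] [154.5 155.9] yaw -4.31 area 3294
2 x [0.044, 0.0257, -0.0002, 0.0009, 0, 0, 0]
2 rows end [ 463.3 -403.3   12.9] 38.9
```

View pics/w12.png

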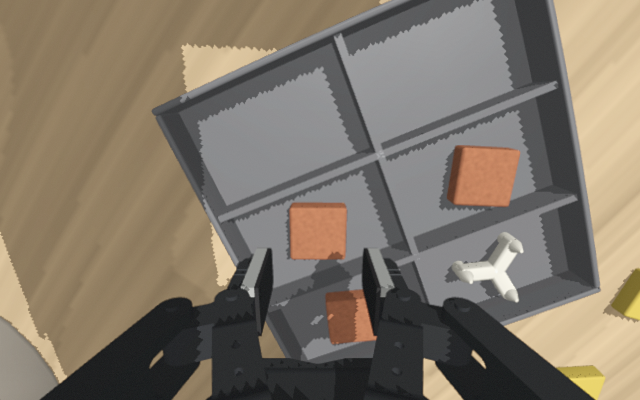

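{"api": "step_arm", "payload": {
  "commands": [
    [0.044, 0.0255, -0.0002, 0, 0, 0, 0],
    [0.044, 0.0255, -0.0002, 0, 0, 0, 0],
    [0.044, 0, 0, 0, 0, 0, 0],
    [0.03, 0, 0, 0, 0, 0, 0],
    [0.03, 0, 0, 0, 0, 0, 0]
  ]
}}

```text
clock: 15.32
tcp_pos: [462.9, -403.1, 15.2]
orientation: [0.305, 0.637, -0.305, 0.638]
contact_force: [0.4, -1.1, 0.8]
opening: 34.4
```

{"api": "step_arm", "payload": {
  "commands": [
    [0.03, 0, 0, 0, 0, 0, 0],
    [0.03, -0.01, 0, 0, 0, 0, 0],
    [0.03, -0.02, 0, 0, 0, 0, 0],
    [0.03, -0.03, 0, 0, 0, 0, 0],
    [0.03, -0.005, 0, 0, -6.7, 0, 0]
  ]
}}

```text
clock: 15.73
tcp_pos: [463.9, -405.4, 85.5]
orientation: [0.267, 0.652, -0.27, 0.657]
contact_force: [-0.3, -0.5, 0.3]
opening: 34.1
```

Run:
```python
from h import *
f=grab('wrist','w13.png'); st()
c=np.array([494.6,-10.8]);p=slot(c,-4.3,-53,53); print(p)
plan([(*p,80,86,.03)])
```

```text
t 15.78 p [ 464.  -405.5   84.9] phi 46.2 F [ 0.  -0.4  1.1] o 34.2 j6 -0.17 j1 -0.93
[445.72306044  46.0246846 ]
6 x [0.03, 0, 0, 0, -6.6, 0.1, 0.0]
12 x [0.03, 0.0003, 0.0374, -0.0042, 0, 0, 0]
18 rows end [446.2  45.7  80.3] 85.8
```

View pics/w13.png

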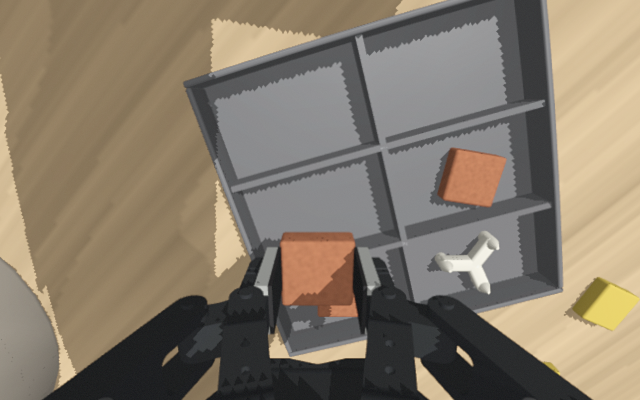

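{"api": "step_arm", "payload": {
  "commands": [
    [0.03, 0, 0, 0, -6.6, 0, 0],
    [0.03, 0, 0, 0, -6.6, 0, 0],
    [0.03, 0, 0, 0, -6.6, 0, 0],
    [0.03, 0, 0, 0, -6.6, 0, 0],
    [0.03, 0, 0, 0, -6.6, 0, 0]
  ]
}}

```text
clock: 16.2
tcp_pos: [462.2, -403.1, 79.2]
orientation: [0.069, 0.704, -0.07, 0.704]
contact_force: [-0.7, -0.4, -1.4]
opening: 34.6
```

{"api": "step_arm", "payload": {
  "commands": [
    [0.03, 0, 0, 0, -6.8, 0, 0],
    [0.03, 0, 0.0374, -0.0042, 0, 0, 0],
    [0.03, 0, 0.0374, -0.0042, 0, 0, 0],
    [0.03, 0, 0.0374, -0.0042, 0, 0, 0],
    [0.03, 0, 0.0374, -0.0042, 0, 0, 0]
  ]
}}

```text
clock: 16.62
tcp_pos: [457.3, -251.2, 78.9]
orientation: [0.03, 0.706, -0.03, 0.707]
contact_force: [-0.3, 0.1, 0.0]
opening: 34.0
```

{"api": "step_arm", "payload": {
  "commands": [
    [0.03, 0, 0.0374, -0.0042, 0, 0, 0],
    [0.03, 0, 0.0374, -0.0042, 0, 0, 0],
    [0.03, 0, 0.0374, -0.0042, 0, 0, 0],
    [0.03, 0, 0.0374, -0.0042, 0, 0, 0],
    [0.03, 0, 0.0374, -0.0042, 0, 0, 0]
  ]
}}

```text
clock: 17.03
tcp_pos: [451.7, -62.9, 79.3]
orientation: [0.03, 0.706, -0.03, 0.707]
contact_force: [0.3, -0.7, -0.6]
opening: 34.6
```

{"api": "step_arm", "payload": {
  "commands": [
    [0.03, 0, 0.0374, -0.0042, 0, 0, 0],
    [0.03, 0, 0.0374, -0.0042, 0, 0, 0],
    [0.03, 0, 0.0374, -0.0042, 0, 0, 0],
    [0.03, 0.03, 0, 0, 0, 0, 0],
    [0.03, 0.005, 0, 0, 0, 0, 0]
  ]
}}

```text
clock: 17.45
tcp_pos: [446.9, 50.5, 41.2]
orientation: [0.028, 0.707, -0.028, 0.706]
contact_force: [-1.5, -0.6, -2.7]
opening: 34.1
```

Run:
```python
from h import *
f=grab('wrist','w14.png'); f=grab('wrist');f=grab('wrist');st()
plan([(445.7,46,33,86,.03)])
```

```text
t 17.6 p [448.1  47.8  43.7] phi 85.2 F [0.2 0.1 0.6] o 34.2 j6 -0.1 j1 -0.19
1 x [0.03, 0, 0, 0, -0.8, -0.1, 0.0]
1 x [0.03, 0.0107, -0.0019, -0.0023, 0, 0, 0]
2 rows end [445.7  46.   33. ] 86.0
```

View pics/w14.png

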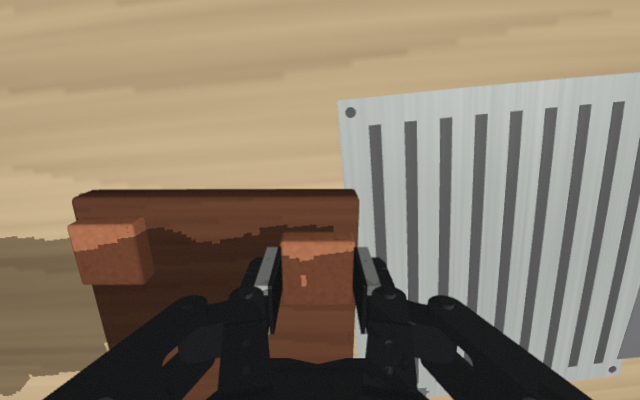

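{"api": "step_arm", "payload": {
  "commands": [
    [0.03, 0.01, -0.003, -0.002, -0.8, 0, 0],
    [0.03, 0.0015, -0.001, 0, 0, 0, 0],
    [0.03, 0, 0, 0, 0, 0, 0],
    [0.03, 0, 0, 0, 0, 0, 0]
  ]
}}

```text
clock: 17.93
tcp_pos: [446.3, 43.8, 32.2]
orientation: [0.025, 0.707, -0.025, 0.707]
contact_force: [0.6, -0.5, 0.2]
opening: 34.4
```

{"api": "step_arm", "payload": {
  "commands": [
    [0.03, 0.0005, 0, 0, 0, 0, 0],
    [0.03, 0, 0, 0, 0, 0, 0]
  ]
}}

```text
clock: 18.1
tcp_pos: [446.4, 44.3, 31.8]
orientation: [0.024, 0.707, -0.024, 0.707]
contact_force: [1.1, 0.4, -0.6]
opening: 34.3
```

{"api": "step_arm", "payload": {
  "commands": [
    [0.03, 0.0005, 0, 0, 0, 0, 0],
    [0.03, 0, 0, 0, 0, 0, 0],
    [0.046, 0, 0, 0, 0, 0, 0],
    [0.046, 0, 0, 0, 0, 0, 0],
    [0.046, -0.02, 0, 0, 0, 0, 0]
  ]
}}

```text
clock: 18.52
tcp_pos: [443.9, 45.0, 48.0]
orientation: [0.024, 0.709, -0.024, 0.705]
contact_force: [-0.5, 0.3, -0.0]
opening: 45.8
```

{"api": "step_arm", "payload": {
  "commands": [
    [0.044, -0.035, 0, 0, 7.0, 0, 0],
    [0.044, 0, 0, 0, 7.0, 0, 0],
    [0.044, 0, 0, 0, 0, 0, 0]
  ]
}}

```text
clock: 18.77
tcp_pos: [447.7, 44.3, 88.1]
orientation: [0.112, 0.697, -0.112, 0.7]
contact_force: [-0.5, -0.2, -0.4]
opening: 44.1
```

Run:
```python
from h import *
f=grab('wrist','w15.png'); f=grab('wrist'); st()
tiles(f,34,(0,0,639,262),130)
plan([(518.2,-308,85,36.5,.044),(518.2,-308,64,36.5,.044)])
```

```text
t 18.87 p [446.1  44.6  85.7] phi 72.3 F [-0.1 -0.2  0.2] o 43.7 j6 0.11 j1 -0.19
tile [321.2 223.4] 2234 [449.6  44.7] [34.9 35.1] 85.8
tile [162.6 241.6] 944 [428.4 -60.1] [36. 16.] 85.7
6 x [0.044, 0, 0, 0, 6.0, 0.0, 0.0]
10 x [0.044, 0.0001, -0.0151, 0.0327, 0, 0, 0]
1 x [0.044, 0, 0, 0, -0.2, 0.0, 0.0]
1 x [0.044, 0.0206, 0.0001, -0.0002, 0, 0, 0]
18 rows end [ 518.2 -308.    64. ] 36.5
```

View pics/w15.png

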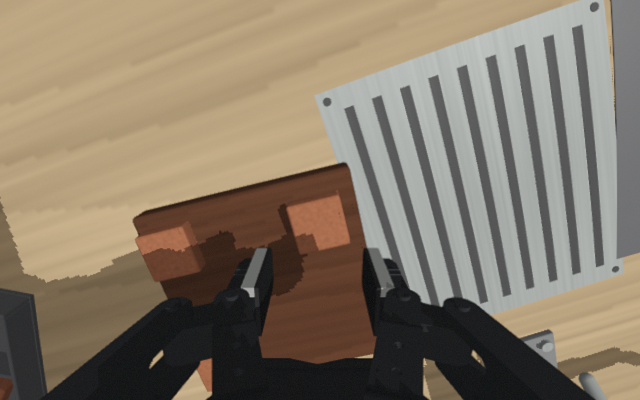

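{"api": "step_arm", "payload": {
  "commands": [
    [0.044, 0, 0, 0, 6.0, 0, 0],
    [0.044, 0, 0, 0, 6.0, 0, 0],
    [0.044, 0, 0, 0, 6.0, 0, 0],
    [0.044, 0, 0, 0, 6.0, 0, 0],
    [0.044, 0, 0, 0, 6.0, 0, 0]
  ]
}}

```text
clock: 19.28
tcp_pos: [445.3, 44.7, 84.6]
orientation: [0.287, 0.647, -0.287, 0.645]
contact_force: [-0.3, 0.6, -0.7]
opening: 43.8
```

{"api": "step_arm", "payload": {
  "commands": [
    [0.044, 0, 0, 0, 5.8, 0, 0],
    [0.044, 0, -0.0151, 0.0327, 0, 0, 0],
    [0.044, 0, -0.0151, 0.0327, 0, 0, 0],
    [0.044, 0, -0.0151, 0.0327, 0, 0, 0],
    [0.044, 0, -0.0151, 0.0327, 0, 0, 0]
  ]
}}

```text
clock: 19.7
tcp_pos: [474.3, -97.7, 84.7]
orientation: [0.318, 0.632, -0.318, 0.631]
contact_force: [1.4, 0.1, 0.1]
opening: 43.9
```

{"api": "step_arm", "payload": {
  "commands": [
    [0.044, 0, -0.0151, 0.0327, 0, 0, 0],
    [0.044, 0, -0.0151, 0.0327, 0, 0, 0],
    [0.044, 0, -0.0151, 0.0327, 0, 0, 0],
    [0.044, 0, -0.0151, 0.0327, 0, 0, 0],
    [0.044, 0, -0.0151, 0.0327, 0, 0, 0]
  ]
}}

```text
clock: 20.12
tcp_pos: [510.3, -274.4, 84.3]
orientation: [0.318, 0.632, -0.318, 0.631]
contact_force: [0.9, 0.7, 0.1]
opening: 44.0
```

{"api": "step_arm", "payload": {
  "commands": [
    [0.044, 0, -0.0151, 0.0327, 0, 0, 0],
    [0.044, 0.02, 0, 0, 0, 0, 0],
    [0.044, 0, 0, 0, 0, 0, 0],
    [0.044, 0, 0, 0, 0, 0, 0]
  ]
}}

```text
clock: 20.45
tcp_pos: [516.6, -307.0, 63.5]
orientation: [0.319, 0.633, -0.318, 0.63]
contact_force: [-0.5, -0.0, -0.2]
opening: 43.8
```

Run:
```python
from h import *
f=grab('wrist','w16.png'); g=grab('top'); st()
tiles(f,18,(200,130,600,260),130)
board(g)
plan([(518.2,-308,15,36.5,.044)])
```

```text
t 20.55 p [ 517.9 -307.2   65.8] phi 36.5 F [-0.2  0.2  0.8] o 43.6 j6 0.18 j1 -0.75
tile [317.9 232.5] 2753 [ 519.1 -309.7] [34.4 36.5] 36.6
board [495.1 -11.8] [154.6 156. ] yaw -4.22 area 3322
2 x [0.044, 0.0254, -0.0001, 0.0005, 0, 0, 0]
2 rows end [ 518.3 -308.    15. ] 36.5
```

View pics/w16.png

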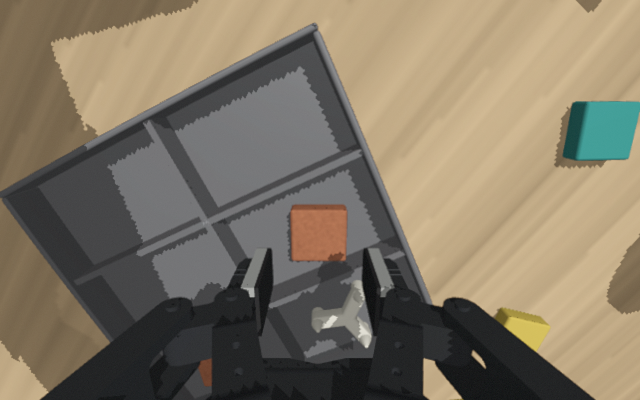

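{"api": "step_arm", "payload": {
  "commands": [
    [0.044, 0.026, -0.0002, 0, 0, 0, 0],
    [0.044, 0.026, -0.0002, 0, 0, 0, 0],
    [0.044, 0, 0, 0, 0, 0, 0],
    [0.03, 0, 0, 0, 0, 0, 0],
    [0.03, 0, 0, 0, 0, 0, 0]
  ]
}}

```text
clock: 20.97
tcp_pos: [518.5, -308.6, 15.8]
orientation: [0.319, 0.631, -0.319, 0.632]
contact_force: [0.1, 0.3, -0.3]
opening: 34.2
```

{"api": "step_arm", "payload": {
  "commands": [
    [0.03, 0, 0, 0, 0, 0, 0],
    [0.03, -0.01, 0, 0, 0, 0, 0],
    [0.03, -0.02, 0, 0, 0, 0, 0],
    [0.03, -0.03, 0, 0, 0, 0, 0],
    [0.03, -0.005, 0, 0, -6.7, 0, 0]
  ]
}}

```text
clock: 21.38
tcp_pos: [520.1, -310.6, 86.0]
orientation: [0.281, 0.646, -0.283, 0.651]
contact_force: [-1.2, -0.9, 0.7]
opening: 34.3
```

Run:
```python
from h import *
f=grab('wrist','w17.png'); st()
c=np.array([494.6,-10.8]);p=slot(c,-4.3,53,52); d=-3;q=p+d*np.array([np.sin(np.radians(86)),-np.cos(np.radians(86))]); print(p,q)
plan([(*q,80,86,.03)])
```

```text
t 21.43 p [ 520.2 -310.8   85.4] phi 43.7 F [ 1.  -1.3  0.6] o 34.4 j6 0.05 j1 -0.75
[551.34970587  37.07975442] [548.35701372  37.28902384]
6 x [0.03, 0, 0, 0, -7.0, 0.1, 0.0]
10 x [0.03, 0.0005, 0.0349, 0.0002, 0, 0, 0]
16 rows end [548.1  37.1  79.9] 85.7
```

View pics/w17.png

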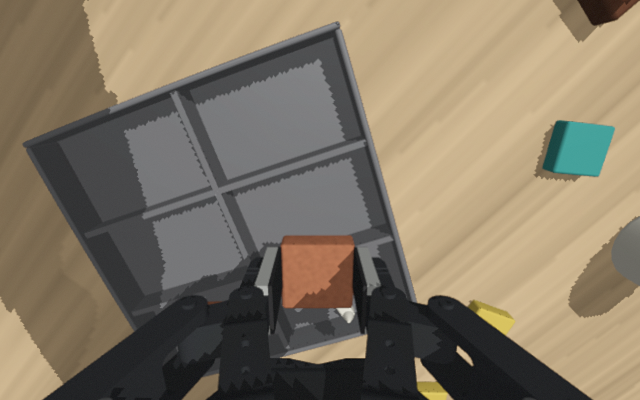

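{"api": "step_arm", "payload": {
  "commands": [
    [0.03, 0, 0, 0, -7.0, 0, 0],
    [0.03, 0, 0, 0, -7.0, 0, 0],
    [0.03, 0, 0, 0, -7.0, 0, 0],
    [0.03, 0, 0, 0, -7.0, 0, 0],
    [0.03, 0, 0, 0, -7.0, 0, 0]
  ]
}}

```text
clock: 21.85
tcp_pos: [518.0, -308.7, 79.7]
orientation: [0.072, 0.703, -0.073, 0.704]
contact_force: [0.1, -0.2, 0.0]
opening: 34.3
```

{"api": "step_arm", "payload": {
  "commands": [
    [0.03, 0, 0, 0, -7.1, 0, 0],
    [0.03, 0, 0.0347, 0, 0, 0, 0],
    [0.03, 0, 0.0347, 0, 0, 0, 0],
    [0.03, 0, 0.0347, 0, 0, 0, 0],
    [0.03, 0, 0.0347, 0, 0, 0, 0]
  ]
}}

```text
clock: 22.27
tcp_pos: [529.7, -169.1, 79.7]
orientation: [0.031, 0.706, -0.031, 0.707]
contact_force: [0.1, 0.0, -0.0]
opening: 34.2
```

{"api": "step_arm", "payload": {
  "commands": [
    [0.03, 0, 0.0347, 0, 0, 0, 0],
    [0.03, 0, 0.0347, 0, 0, 0, 0],
    [0.03, 0, 0.0347, 0, 0, 0, 0],
    [0.03, 0, 0.0347, 0, 0, 0, 0],
    [0.03, 0, 0.0347, 0, 0, 0, 0]
  ]
}}

```text
clock: 22.68
tcp_pos: [544.6, 4.2, 79.9]
orientation: [0.031, 0.706, -0.031, 0.707]
contact_force: [1.1, 0.3, -1.1]
opening: 34.5
```

{"api": "step_arm", "payload": {
  "commands": [
    [0.03, 0, 0.034, 0, 0, 0, 0],
    [0.03, 0.03, 0, 0, 0, 0, 0],
    [0.03, 0.004, 0, 0, 0, 0, 0],
    [0.03, 0, 0, 0, 0, 0, 0]
  ]
}}

```text
clock: 23.02
tcp_pos: [545.7, 36.7, 43.5]
orientation: [0.03, 0.708, -0.03, 0.705]
contact_force: [-0.0, -0.6, 0.9]
opening: 34.4
```

Run:
```python
from h import *
f=grab('wrist','w18.png'); f=grab('wrist');f=grab('wrist');st()
plan([(548,36,33,85.7,.03)])
```

```text
t 23.17 p [547.9  35.3  46.2] phi 85.0 F [-0.1  0.  -0.4] o 34.3 j6 -0.09 j1 -0.17
1 x [0.03, 0, 0, 0, -0.7, 0.1, 0.0]
1 x [0.03, 0.0132, 0.0007, 0.0001, 0, 0, 0]
2 rows end [548.  36.  33.] 85.7
```

View pics/w18.png

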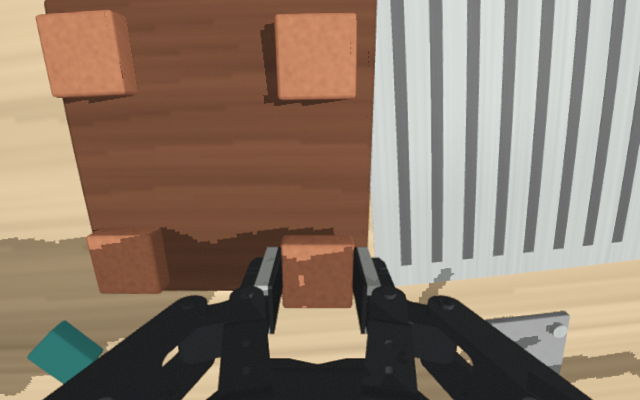

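{"api": "step_arm", "payload": {
  "commands": [
    [0.03, 0.011, 0, -0.002, -0.7, 0, 0],
    [0.03, 0.002, 0, 0, 0, 0, 0],
    [0.03, 0, 0, 0, 0, 0, 0],
    [0.03, 0, 0, 0, 0, 0, 0]
  ]
}}

```text
clock: 23.5
tcp_pos: [545.2, 36.3, 31.9]
orientation: [0.026, 0.707, -0.026, 0.706]
contact_force: [1.3, 0.6, -0.0]
opening: 34.4
```

{"api": "step_arm", "payload": {
  "commands": [
    [0.03, 0.0005, 0, 0, 0, 0, 0],
    [0.03, 0, 0, 0, 0, 0, 0]
  ]
}}

```text
clock: 23.67
tcp_pos: [545.5, 36.5, 31.7]
orientation: [0.026, 0.707, -0.026, 0.707]
contact_force: [-1.0, 0.5, -0.7]
opening: 34.2
```

{"api": "step_arm", "payload": {
  "commands": [
    [0.03, 0.0005, 0, 0, 0, 0, 0],
    [0.03, 0, 0, 0, 0, 0, 0],
    [0.046, 0, 0, 0, 0, 0, 0],
    [0.046, 0, 0, 0, 0, 0, 0],
    [0.046, -0.02, 0, 0, 0, 0, 0]
  ]
}}

```text
clock: 24.08
tcp_pos: [542.9, 37.0, 47.7]
orientation: [0.026, 0.709, -0.026, 0.705]
contact_force: [-0.9, 1.2, -0.9]
opening: 46.4
```

{"api": "step_arm", "payload": {
  "commands": [
    [0.044, -0.035, 0, 0, 7.0, 0, 0],
    [0.044, 0, 0, 0, 7.0, 0, 0],
    [0.044, 0, 0, 0, 0, 0, 0]
  ]
}}

```text
clock: 24.33
tcp_pos: [547.0, 36.3, 88.3]
orientation: [0.114, 0.696, -0.114, 0.699]
contact_force: [0.4, 0.3, -0.6]
opening: 43.9
```

Run:
```python
from h import *
f=grab('wrist','w19.png'); f=grab('wrist'); st()
tiles(f,34,(0,0,639,262),130)
plan([(524,-439,85,45,.044),(524,-439,64,45,.044)])
```

```text
t 24.43 p [545.2  36.6  85.6] phi 72.0 F [0.4 0.2 0.1] o 44.3 j6 0.14 j1 -0.17
tile [278.9  69. ] 4096 [450.   44.7] [35.7 35.4] 86.1
tile [111.2 109.4] 3874 [438.6 -58.1] [40.2 35.4] 86.4
tile [322.2 226.1] 2339 [550.7  36.6] [35.7 36.1] 85.9
tile [170.1 245.1] 588 [531.4 -65. ] [40.1 12. ] 88.0
4 x [0.044, 0, 0, 0, 6.8, 0.0, 0.0]
13 x [0.044, 0.0, -0.027, 0.0248, 0, 0, 0]
1 x [0.044, 0, 0, 0, -0.2, 0.0, 0.0]
1 x [0.044, 0.0216, 0.0006, -0.0001, 0, 0, 0]
19 rows end [ 524. -439.   64.] 45.0
```

View pics/w19.png

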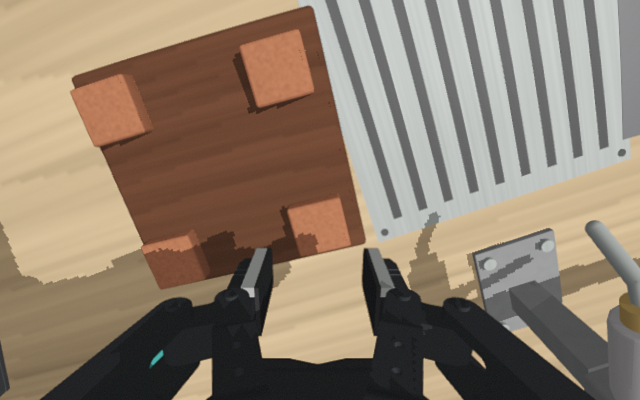

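{"api": "step_arm", "payload": {
  "commands": [
    [0.044, 0, 0, 0, 6.8, 0, 0],
    [0.044, 0, 0, 0, 6.8, 0, 0],
    [0.044, 0, 0, 0, 6.8, 0, 0],
    [0.044, 0, 0, 0, 6.8, 0, 0],
    [0.044, 0, -0.027, 0.0248, 0, 0, 0]
  ]
}}

```text
clock: 24.85
tcp_pos: [542.6, 4.0, 84.5]
orientation: [0.274, 0.653, -0.273, 0.651]
contact_force: [0.8, 0.3, -0.2]
opening: 44.3
```

{"api": "step_arm", "payload": {
  "commands": [
    [0.044, 0, -0.027, 0.0248, 0, 0, 0],
    [0.044, 0, -0.027, 0.0248, 0, 0, 0],
    [0.044, 0, -0.027, 0.0248, 0, 0, 0],
    [0.044, 0, -0.027, 0.0248, 0, 0, 0],
    [0.044, 0, -0.027, 0.0248, 0, 0, 0]
  ]
}}

```text
clock: 25.27
tcp_pos: [533.4, -184.3, 84.6]
orientation: [0.272, 0.654, -0.271, 0.652]
contact_force: [0.6, 0.4, 0.2]
opening: 44.0
```

{"api": "step_arm", "payload": {
  "commands": [
    [0.044, 0, -0.027, 0.0248, 0, 0, 0],
    [0.044, 0, -0.027, 0.0248, 0, 0, 0],
    [0.044, 0, -0.027, 0.0248, 0, 0, 0],
    [0.044, 0, -0.027, 0.0248, 0, 0, 0],
    [0.044, 0, -0.027, 0.0248, 0, 0, 0]
  ]
}}

```text
clock: 25.68
tcp_pos: [524.5, -367.4, 84.3]
orientation: [0.272, 0.654, -0.271, 0.652]
contact_force: [-0.1, 0.2, 0.3]
opening: 44.1
```

{"api": "step_arm", "payload": {
  "commands": [
    [0.044, 0, -0.027, 0.0248, 0, 0, 0],
    [0.044, 0, -0.027, 0.0248, 0, 0, 0],
    [0.044, 0.02, 0, 0, 0, 0, 0],
    [0.044, 0, 0, 0, 0, 0, 0],
    [0.044, 0, 0, 0, 0, 0, 0]
  ]
}}

```text
clock: 26.1
tcp_pos: [520.6, -437.8, 63.2]
orientation: [0.273, 0.654, -0.271, 0.651]
contact_force: [-0.2, -0.3, 1.1]
opening: 43.5
```

Run:
```python
from h import *
f=grab('wrist','w20.png'); g=grab('top','t20.png'); st()
tiles(f,18,(200,130,400,260),130)
board(g)
plan([(524,-439,15,45,.044)])
```

```text
t 26.2 p [ 521.9 -438.1   65.7] phi 44.8 F [ 0.5 -0.2 -0.3] o 43.9 j6 -0.1 j1 -0.89
tile [318.7 230.1] 2869 [ 522.9 -438.9] [34.4 37. ] 44.7
board [495.  -11.8] [154.7 155.5] yaw -4.38 area 3331
1 x [0.044, 0, 0, 0, -0.2, -0.1, 0.0]
2 x [0.044, 0.0254, 0.0004, 0.001, 0, 0, 0]
3 rows end [ 523.9 -438.9   14.9] 45.0
```

View pics/w20.png

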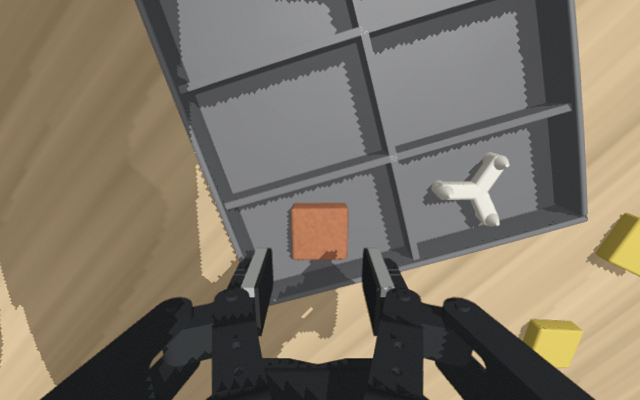

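{"api": "step_arm", "payload": {
  "commands": [
    [0.044, 0.026, 0.0004, 0.0003, 0, 0, 0],
    [0.044, 0.026, 0.0004, 0.0003, 0, 0, 0],
    [0.044, 0, 0, 0, 0, 0, 0],
    [0.03, 0, 0, 0, 0, 0, 0],
    [0.03, 0, 0, 0, 0, 0, 0]
  ]
}}

```text
clock: 26.62
tcp_pos: [523.7, -439.2, 15.9]
orientation: [0.272, 0.652, -0.273, 0.653]
contact_force: [-0.9, -0.6, 0.1]
opening: 34.1
```

{"api": "step_arm", "payload": {
  "commands": [
    [0.03, 0, 0, 0, 0, 0, 0],
    [0.03, -0.01, 0, 0, 0, 0, 0],
    [0.03, -0.02, 0, 0, 0, 0, 0],
    [0.03, -0.03, 0, 0, 0, 0, 0],
    [0.03, -0.005, 0, 0, -6.7, 0, 0]
  ]
}}

```text
clock: 27.03
tcp_pos: [524.9, -441.5, 86.5]
orientation: [0.233, 0.665, -0.236, 0.669]
contact_force: [0.7, -0.3, 1.0]
opening: 34.5
```

Run:
```python
from h import *
f=grab('wrist','w21.png'); st()
plan([(492.6,-10.8,85,85.7,.03)])
```

```text
t 27.08 p [ 525.  -441.7   85.9] phi 52.0 F [ 0.8 -0.7 -0.3] o 34.0 j6 -0.23 j1 -0.89
5 x [0.03, 0, 0, 0, -6.7, 0.1, 0.0]
12 x [0.03, 0.0, 0.0356, -0.0055, 0, 0, 0]
17 rows end [492.3 -10.7  84.6] 85.5
```

View pics/w21.png

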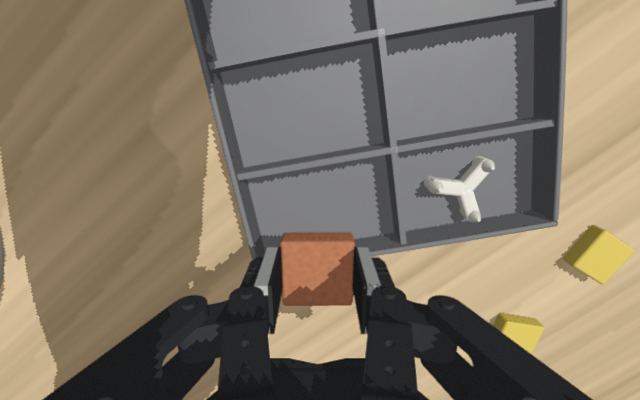

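{"api": "step_arm", "payload": {
  "commands": [
    [0.03, 0, 0, 0, -6.8, 0, 0],
    [0.03, 0, 0, 0, -6.8, 0, 0],
    [0.03, 0, 0, 0, -6.8, 0, 0],
    [0.03, 0, 0, 0, -6.8, 0, 0],
    [0.03, 0, 0, 0, -6.8, 0, 0]
  ]
}}

```text
clock: 27.5
tcp_pos: [523.0, -439.3, 79.7]
orientation: [0.027, 0.706, -0.028, 0.707]
contact_force: [0.5, 0.0, -0.1]
opening: 34.2
```

{"api": "step_arm", "payload": {
  "commands": [
    [0.03, 0, 0.0356, -0.0055, 0, 0, 0],
    [0.03, 0, 0.0356, -0.0055, 0, 0, 0],
    [0.03, 0, 0.0356, -0.0055, 0, 0, 0],
    [0.03, 0, 0.0356, -0.0055, 0, 0, 0],
    [0.03, 0, 0.0356, -0.0055, 0, 0, 0]
  ]
}}

```text
clock: 27.92
tcp_pos: [509.8, -258.2, 79.6]
orientation: [0.03, 0.706, -0.03, 0.707]
contact_force: [0.1, -0.1, -0.0]
opening: 34.4
```

{"api": "step_arm", "payload": {
  "commands": [
    [0.03, 0, 0.0356, -0.0055, 0, 0, 0],
    [0.03, 0, 0.0356, -0.0055, 0, 0, 0],
    [0.03, 0, 0.0356, -0.0055, 0, 0, 0],
    [0.03, 0, 0.0356, -0.0055, 0, 0, 0],
    [0.03, 0, 0.0356, -0.0055, 0, 0, 0]
  ]
}}

```text
clock: 28.33
tcp_pos: [497.0, -78.5, 79.8]
orientation: [0.03, 0.706, -0.03, 0.707]
contact_force: [0.4, 0.5, -0.5]
opening: 34.5
```

{"api": "step_arm", "payload": {
  "commands": [
    [0.03, 0, 0.0356, -0.0055, 0, 0, 0],
    [0.03, 0, 0.0356, -0.0055, 0, 0, 0],
    [0.03, 0.03, 0, 0, 0, 0, 0],
    [0.03, 0, 0, 0, 0, 0, 0],
    [0.03, 0, 0, 0, 0, 0, 0]
  ]
}}

```text
clock: 28.75
tcp_pos: [491.0, -7.8, 48.5]
orientation: [0.029, 0.707, -0.029, 0.706]
contact_force: [-0.3, -0.8, 0.0]
opening: 34.4
```

Run:
```python
from h import *
f=grab('wrist','w22.png'); f=grab('wrist');st()
plan([(492.3,-12,33,85.7,.03)])
```

```text
t 28.85 p [492.5  -9.   50.2] phi 85.2 F [ 0.1 -0.1  0.1] o 34.1 j6 -0.2 j1 -0.28
1 x [0.03, 0, 0, 0, -0.5, 0.0, 0.0]
1 x [0.03, 0.0172, -0.003, 0.0, 0, 0, 0]
2 rows end [492.3 -12.   33. ] 85.7
```

View pics/w22.png

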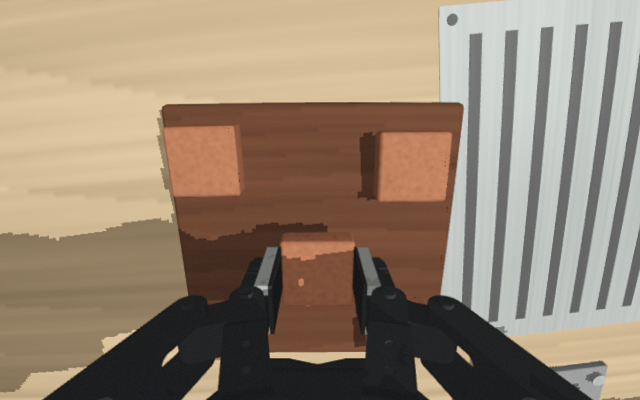

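{"api": "step_arm", "payload": {
  "commands": [
    [0.03, 0.014, -0.003, 0, -0.5, 0, 0],
    [0.03, 0.003, 0, 0, 0, 0, 0],
    [0.03, 0, 0, 0, 0, 0, 0],
    [0.03, 0, 0, 0, 0, 0, 0]
  ]
}}

```text
clock: 29.18
tcp_pos: [492.0, -11.7, 32.7]
orientation: [0.026, 0.707, -0.026, 0.707]
contact_force: [0.3, 0.3, 0.8]
opening: 34.1
```

{"api": "step_arm", "payload": {
  "commands": [
    [0.03, 0.0005, 0, 0, 0, 0, 0],
    [0.03, 0, 0, 0, 0, 0, 0]
  ]
}}

```text
clock: 29.35
tcp_pos: [492.2, -11.4, 32.1]
orientation: [0.026, 0.706, -0.026, 0.707]
contact_force: [-0.1, 0.2, -0.4]
opening: 34.2
```

{"api": "step_arm", "payload": {
  "commands": [
    [0.03, 0.0005, 0, 0, 0, 0, 0],
    [0.03, 0, 0, 0, 0, 0, 0],
    [0.046, 0, 0, 0, 0, 0, 0],
    [0.046, 0, 0, 0, 0, 0, 0],
    [0.046, -0.02, 0, 0, 0, 0, 0]
  ]
}}

```text
clock: 29.77
tcp_pos: [489.4, -10.4, 47.9]
orientation: [0.026, 0.709, -0.025, 0.705]
contact_force: [-1.4, 0.7, -0.7]
opening: 46.1
```

{"api": "step_arm", "payload": {
  "commands": [
    [0.046, -0.035, 0, 0, 0, 0, 0],
    [0.046, -0.03, 0, 0, 7.0, 0, 0],
    [0.06, 0, 0, 0, 7.0, 0, 0],
    [0.0854, 0, 0, 0, 7.0, 0, 0],
    [0.0854, 0, 0, 0, 7.0, 0, 0]
  ]
}}

```text
clock: 30.18
tcp_pos: [492.3, -11.2, 116.9]
orientation: [0.198, 0.678, -0.198, 0.679]
contact_force: [0.3, 0.2, -0.6]
opening: 79.9
```

{"api": "step_arm", "payload": {
  "commands": [
    [0.0854, 0, 0, 0, 7.0, 0, 0],
    [0.0854, 0, 0, 0, 7.0, 0, 0],
    [0.0854, 0, 0, 0, 7.0, 0, 0],
    [0.0854, 0, 0, 0, 7.0, 0, 0],
    [0.0854, 0, 0, 0, 7.0, 0, 0]
  ]
}}

```text
clock: 30.6
tcp_pos: [491.8, -11.1, 116.0]
orientation: [0.393, 0.588, -0.393, 0.588]
contact_force: [-0.7, 0.0, 0.1]
opening: 85.3
```

{"api": "step_arm", "payload": {
  "commands": [
    [0.0854, 0, 0, 0, 7.0, 0, 0],
    [0.0854, 0, 0, 0, 7.0, 0, 0],
    [0.0854, 0, 0, 0, 7.0, 0, 0],
    [0.0854, 0, 0, 0, 6.0, 0, 0],
    [0.0854, 0, 0, 0, 0, 0, 0]
  ]
}}

```text
clock: 31.02
tcp_pos: [491.8, -11.1, 116.0]
orientation: [0.519, 0.48, -0.519, 0.48]
contact_force: [0.8, 1.1, 0.3]
opening: 85.5
```

Run:
```python
from h import *
f=grab('wrist','w23.png'); st()
plan([(487.3,-115,110,-4.3,.0854),(487.3,-115,15,-4.3,.0854)])
```

```text
t 31.07 p [491.8 -11.1 116. ] phi -4.1 F [ 0.4  0.4 -0.1] o 85.5 j6 1.35 j1 -0.29
1 x [0.0854, 0, 0, 0, 0.2, 0.0, 0.0]
3 x [0.0854, 0.002, 0.0011, 0.0347, 0, 0, 0]
3 x [0.0854, 0.0317, 0.0, 0.0, 0, 0, 0]
7 rows end [ 487.4 -115.1   14.9] -4.3
```

View pics/w23.png

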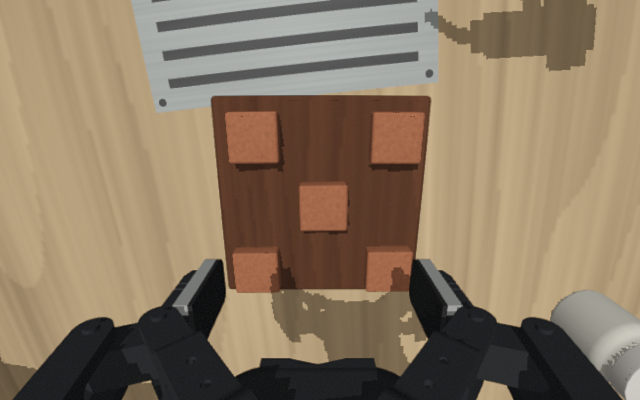

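{"api": "step_arm", "payload": {
  "commands": [
    [0.0854, 0, 0.001, 0.0347, 0, 0, 0],
    [0.0854, 0, 0.001, 0.0347, 0, 0, 0],
    [0.0854, 0, 0.001, 0.0347, 0, 0, 0],
    [0.0854, 0.035, 0, 0, 0, 0, 0],
    [0.0854, 0.035, 0, 0, 0, 0, 0]
  ]
}}

```text
clock: 31.48
tcp_pos: [489.0, -118.1, 47.3]
orientation: [0.518, 0.48, -0.517, 0.484]
contact_force: [1.0, -0.1, -0.9]
opening: 85.4
```

{"api": "step_arm", "payload": {
  "commands": [
    [0.0854, 0.025, 0, 0, 0, 0, 0],
    [0.0854, 0.01, 0, 0, 0, 0, 0],
    [0.0854, 0, 0, 0, 0, 0, 0]
  ]
}}

```text
clock: 31.73
tcp_pos: [485.4, -114.2, 8.6]
orientation: [-0.517, -0.484, 0.518, -0.481]
contact_force: [-0.6, -0.5, -0.1]
opening: 85.4
```

Run:
```python
from h import *
f=grab('wrist','w24.png'); st()
tiles(f,34,(0,0,639,330),130)
```

```text
t 31.78 p [ 486.7 -114.8   10.7] phi -4.1 F [0.4 0.4 0.3] o 85.4 j6 1.15 j1 -0.49
tile [327.3  35.7] 7660 [495.5 -17.6] [22.6 35.2] 86.0
tile [185.3 173.1] 8376 [438.8 -61.1] [35.6 35.2] 86.6
tile [462.9 173. ] 8355 [543.6 -68.3] [35.2 35.2] 85.9
```

View pics/w24.png

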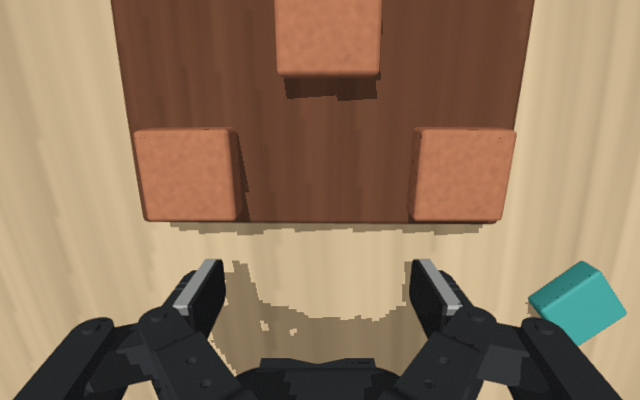

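{"api": "step_arm", "payload": {
  "commands": [
    [0.0854, 0.006, 0, 0, 0, 0, 0],
    [0.0854, 0.004, 0, 0, 0, 0, 0],
    [0.0854, 0, 0, 0, 0, 0, 0]
  ]
}}

```text
clock: 32.03
tcp_pos: [487.8, -115.3, 1.5]
orientation: [0.518, 0.481, -0.518, 0.482]
contact_force: [-0.0, 0.3, -0.2]
opening: 85.3
```

{"api": "step_arm", "payload": {
  "commands": [
    [0.0854, 0.003, 0, 0, 0, 0, 0],
    [0.0854, 0, 0, 0, 0, 0, 0]
  ]
}}

```text
clock: 32.2
tcp_pos: [487.4, -115.2, -1.9]
orientation: [0.518, 0.481, -0.518, 0.482]
contact_force: [-0.3, 1.0, 0.1]
opening: 85.7
```

{"api": "step_arm", "payload": {
  "commands": [
    [0.0854, 0.003, 0, 0, 0, 0, 0],
    [0.0854, 0, 0, 0, 0, 0, 0]
  ]
}}

```text
clock: 32.37
tcp_pos: [487.1, -115.1, -5.3]
orientation: [0.518, 0.482, -0.518, 0.481]
contact_force: [-0.3, -0.7, -0.1]
opening: 85.7
```

{"api": "step_arm", "payload": {
  "commands": [
    [0.0854, 0.002, 0, 0, 0, 0, 0],
    [0.0854, 0, 0, 0, 0, 0, 0]
  ]
}}

```text
clock: 32.53
tcp_pos: [487.0, -115.1, -7.3]
orientation: [-0.518, -0.482, 0.518, -0.481]
contact_force: [-0.3, -0.2, 0.5]
opening: 85.4
```

Run:
```python
from h import *
f=grab('scene','s24.png'); st()
a=cv2.imread('pics/s24.png'); cv2.imwrite('pics/c8.png',cv2.resize(a[100:300,200:400],None,fx=3,fy=3,interpolation=cv2.INTER_CUBIC))
```

```text
t 32.58 p [ 487.1 -115.1   -7.2] phi -4.2 F [-0.8  0.   0. ] o 85.3 j6 1.15 j1 -0.49
```

View pics/c8.png

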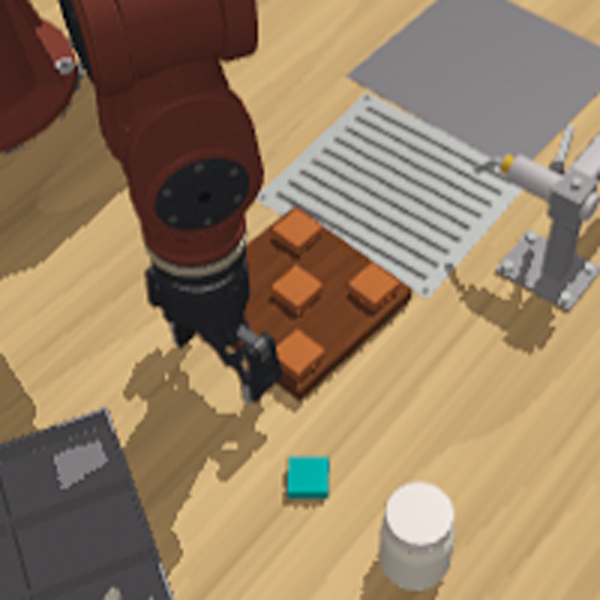

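{"api": "step_arm", "payload": {
  "commands": [
    [0.0854, 0, 0, -0.005, 0, 0, 0],
    [0.0854, 0, 0, -0.005, 0, 0, 0],
    [0.0854, 0, 0, -0.004, 0, 0, 0],
    [0.0854, 0, 0, -0.004, 0, 0, 0],
    [0.0854, 0, 0, -0.005, 0, 0, 0]
  ]
}}

```text
clock: 33.0
tcp_pos: [489.0, -92.1, -6.9]
orientation: [-0.518, -0.481, 0.518, -0.482]
contact_force: [0.2, -2.8, -0.9]
opening: 85.5
```

Run:
```python
from h import *
f=grab('wrist','w25.png'); st()
tiles(f,34,(0,0,639,330),130)
```

```text
t 33.05 p [488.9 -91.1  -7. ] phi -4.2 F [ 1.  -1.4  0.9] o 85.0 j6 1.2 j1 -0.45
tile [320.8  56.8] 13991 [496.3  -4.1] [32.2 35.5] 86.4
tile [538.  35.] 64 [560.6  -1.2] [3.3 1.7] 88.0
tile [537.6  59. ] 77 [561.2  -7.8] [5.1 1.3] 88.2
tile [167.6 218.7] 10169 [440.9 -51.1] [37.6 37.4] 86.3
tile [470.2 216.7] 10202 [543.  -58.2] [37.4 37.6] 86.4
```

View pics/w25.png

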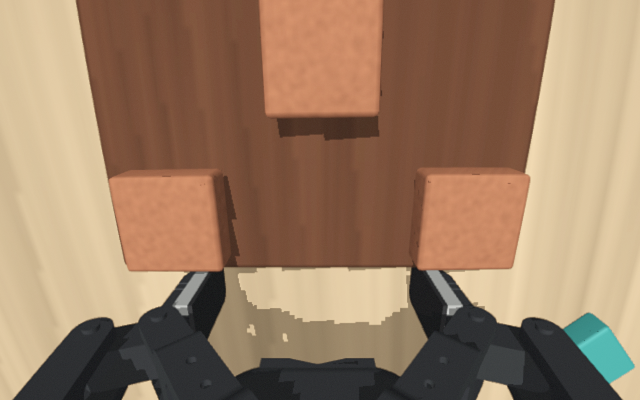

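{"api": "step_arm", "payload": {
  "commands": [
    [0.0854, 0, -0.0005, -0.007, -0.25, 0, 0],
    [0.0854, 0, -0.0005, -0.008, -0.25, 0, 0],
    [0.0854, 0, -0.0005, -0.008, -0.25, 0, 0],
    [0.0854, 0, -0.0005, -0.008, -0.25, 0, 0],
    [0.0854, 0, -0.0005, -0.008, -0.25, 0, 0]
  ]
}}

```text
clock: 33.47
tcp_pos: [488.9, -52.3, -6.9]
orientation: [0.513, 0.487, -0.512, 0.487]
contact_force: [0.2, -2.5, -0.3]
opening: 85.3
```

{"api": "step_arm", "payload": {
  "commands": [
    [0.0854, 0, -0.0005, -0.008, -0.3, 0, 0],
    [0.0854, 0, -0.0005, -0.008, -0.3, 0, 0],
    [0.0854, 0, -0.0005, -0.008, -0.3, 0, 0],
    [0.0854, 0, -0.0005, -0.008, -0.3, 0, 0],
    [0.0854, 0, -0.0005, -0.008, -0.3, 0, 0]
  ]
}}

```text
clock: 33.88
tcp_pos: [488.1, -12.3, -6.9]
orientation: [0.506, 0.494, -0.506, 0.494]
contact_force: [1.1, -3.3, -0.1]
opening: 85.9
```

Run:
```python
from h import *
f=grab('wrist','w26.png'); g=grab('top','t26.png'); st()
tiles(f,34,(0,0,639,330),130)
a=cv2.imread('pics/t26.png'); cv2.imwrite('pics/c9.png',cv2.resize(a[120:310,150:410],None,fx=3,fy=3,interpolation=cv2.INTER_CUBIC))
```

```text
t 33.98 p [487.6 -11.4  -7.2] phi -1.3 F [-0.2  0.2  0. ] o 85.3 j6 1.3 j1 -0.29
tile [321.3  57.3] 14114 [491.2  75.8] [32.6 35.6] 89.2
tile [537.6  59.8] 76 [556.2  75.2] [4.8 1.4] 86.4
tile [167.9 219.3] 10164 [438.1  26. ] [37.8 37.3] 88.4
tile [470.3 217.7] 10170 [540.4  23.7] [37.4 37.7] 89.0
```

View pics/w26.png

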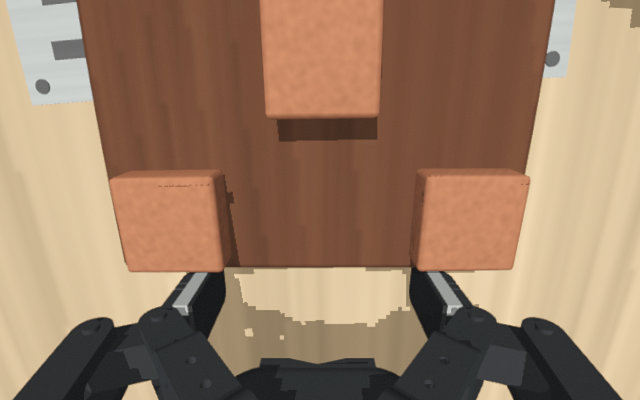

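View pics/c9.png

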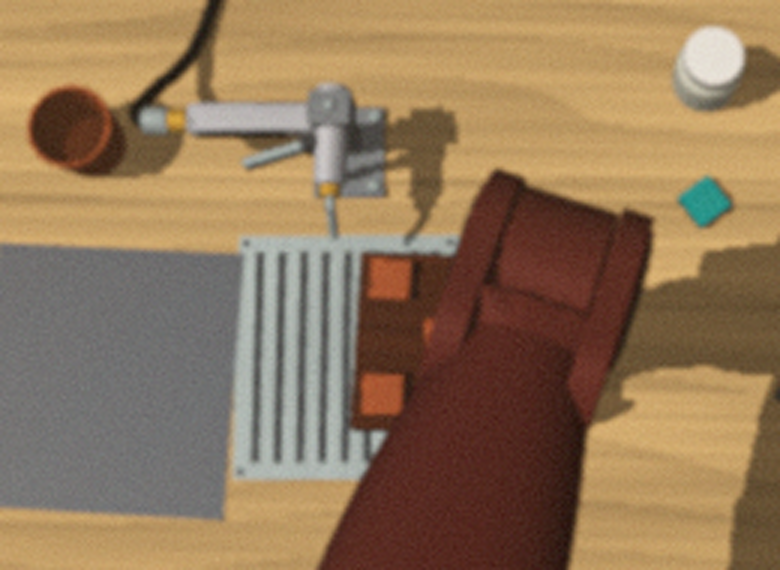

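Run:
```python
from h import *
f=grab('wrist'); st()
P=pix2w(f,[(42.5,87),(552,59),(31,104),(566,76)],0); print(P, P[:2].mean(0),np.degrees(np.arctan2(*(P[1]-P[0])[::-1])))
g=grab('top')
C=lambda L:[(150+(x+.5)/3-.5,120+(y+.5)/3-.5) for x,y in L]
Q=pix2w(g,C([(247,243),(453,243),(240,471)]),0);print(Q,(Q[1]+Q[2])/2)
```

```text
t 34.03 p [487.6 -12.   -7.3] phi -1.4 F [-0.1 -0.6  0.1] o 85.3 j6 1.3 j1 -0.29
[[375.85215768  74.64742986]
 [583.59012522  79.94875282]
 [368.93453412  68.16430459]
 [590.65709118  73.49031744]] [479.72114145  77.29809134] 1.4618296523384855
[[580.67059246 263.92586697]
 [584.00310089  75.36160776]
 [374.39927094 259.6683002 ]] [479.20118591 167.51495398]
```

{"api": "step_arm", "payload": {
  "commands": [
    [0.0854, 0, -0.0005, -0.006, -0.25, 0, 0],
    [0.0854, 0, -0.0005, -0.008, -0.25, 0, 0],
    [0.0854, 0, -0.0005, -0.008, -0.25, 0, 0],
    [0.0854, 0, -0.0005, -0.008, -0.25, 0, 0],
    [0.0854, 0, -0.0005, -0.008, -0.25, 0, 0]
  ]
}}

```text
clock: 34.5
tcp_pos: [485.9, 25.9, -7.1]
orientation: [-0.501, -0.499, 0.501, -0.499]
contact_force: [0.2, -3.3, -1.8]
opening: 85.6
```

{"api": "step_arm", "payload": {
  "commands": [
    [0.0854, 0, -0.0006, -0.008, -0.25, 0, 0],
    [0.0854, 0, -0.0006, -0.008, -0.25, 0, 0],
    [0.0854, 0, -0.0006, -0.008, -0.25, 0, 0],
    [0.0854, 0, -0.0006, -0.008, -0.25, 0, 0],
    [0.0854, 0, -0.0006, -0.008, -0.25, 0, 0]
  ]
}}

```text
clock: 34.92
tcp_pos: [482.8, 65.8, -7.0]
orientation: [0.495, 0.505, -0.495, 0.505]
contact_force: [0.4, -2.1, -0.9]
opening: 85.4
```

{"api": "step_arm", "payload": {
  "commands": [
    [0.0854, 0, -0.0006, -0.005, -0.25, 0, 0],
    [0.0854, 0, 0, 0, 0, 0, 0]
  ]
}}

```text
clock: 35.08
tcp_pos: [482.0, 71.2, -7.0]
orientation: [0.494, 0.506, -0.494, 0.506]
contact_force: [0.1, 0.1, 0.9]
opening: 85.5
```

Run:
```python
from h import *
f=grab('wrist','w27.png'); g=grab('top','t27.png'); st()
tiles(f,34,(0,0,639,330),130)
a=cv2.imread('pics/t27.png'); cv2.imwrite('pics/c10.png',cv2.resize(a[150:310,130:390],None,fx=3,fy=3,interpolation=cv2.INTER_CUBIC))
```

```text
t 35.18 p [482.3  70.3  -6.9] phi 1.4 F [0.4 0.  0.2] o 85.3 j6 1.42 j1 -0.12
tile [322.6  57.2] 14089 [481.2 159.4] [35.6 32.4] 2.0
tile [539.3  34.1] 66 [544.8 168.8] [3.  2.1] 88.4
tile [538.9  57.8] 77 [546.  162.5] [1.4 4.8] 1.3
tile [169.  218.8] 10137 [430.6 107. ] [37.5 37.7] 1.5
tile [471.2 217.5] 10103 [532.7 109.7] [37.6 37.4] 1.7
```

View pics/w27.png

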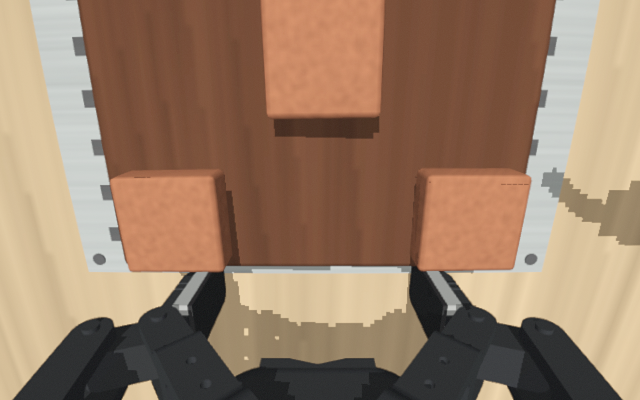

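View pics/c10.png

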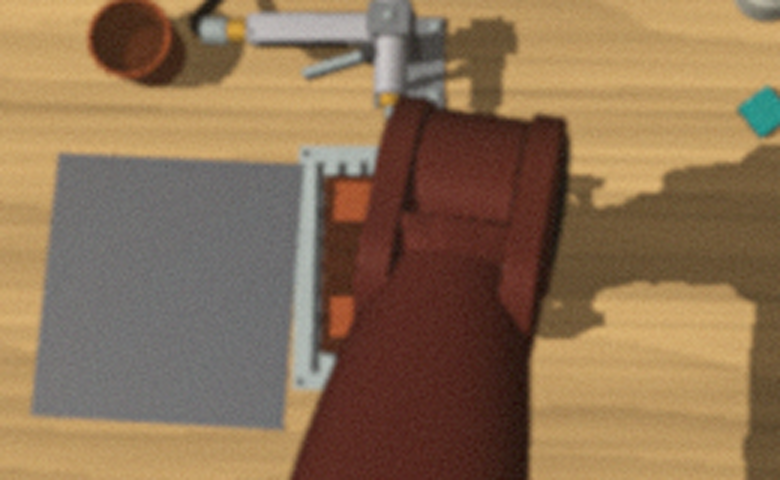

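Run:
```python
from h import *
f=grab('wrist'); st()
print(pix2w(f,[(90,271.5),(542,271.5),(99,259),(531,259)],0)); print(pix2w(f,[(240,266),(400,265.5)],20),pix2w(f,[(240,266),(400,265.5)],18))
# board side edges vs grille side edges at row 150
print(pix2w(f,[(61,120),(580,120)],0), pix2w(f,[(98,120),(538,120)],20))
```

```text
t 35.23 p [482.3  70.1  -6.9] phi 1.3 F [-0.6 -0.3  0.6] o 85.5 j6 1.42 j1 -0.13
[[370.76793051  65.55389633]
 [592.11320738  70.57581823]
 [376.71139697  72.57980256]
 [584.85965911  77.31699203]]
[[450.24676895  82.12149842]
 [515.3163112   83.81149188]] [[449.73251603  81.00326324]
 [515.92441421  82.72240665]]
[[371.85321311 137.74517867]
 [591.89019415 142.84324122]] [[401.70809473 139.19617192]
 [559.55925528 142.82432236]]
```

{"api": "step_arm", "payload": {
  "commands": [
    [0.0854, 0, 0.0003, -0.003, 0, 0, 0],
    [0.0854, 0, 0.0004, -0.003, 0, 0, 0],
    [0.0854, 0, 0, 0, 0, 0, 0]
  ]
}}

```text
clock: 35.48
tcp_pos: [482.9, 76.0, -6.9]
orientation: [0.494, 0.506, -0.494, 0.506]
contact_force: [-0.6, -1.7, 0.3]
opening: 85.4
```

Run:
```python
from h import *
f=grab('wrist','w28.png'); st()
a=cv2.imread('pics/w28.png'); cv2.imwrite('pics/c11.png',cv2.resize(a[0:310,40:600],None,fx=1.4,fy=1.4,interpolation=cv2.INTER_CUBIC))
```

```text
t 35.53 p [483.   76.   -6.9] phi 1.3 F [-0.3 -0.8  0.6] o 85.3 j6 1.44 j1 -0.11
```

View pics/c11.png

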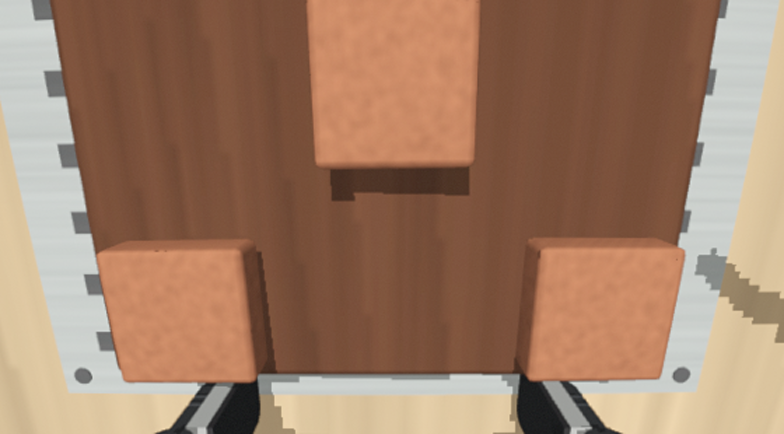

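{"api": "step_arm", "payload": {
  "commands": [
    [0.0854, 0, 0, 0.008, 0, 0, 0],
    [0.0854, 0, 0, 0.012, 0, 0, 0],
    [0.0854, -0.02, 0, 0.01, 0, 0, 0],
    [0.0854, -0.04, 0, 0, 0, 0, 0],
    [0.0854, -0.04, 0, 0, 0, 0, 0]
  ]
}}

```text
clock: 35.95
tcp_pos: [481.9, 45.3, 92.9]
orientation: [0.494, 0.507, -0.495, 0.504]
contact_force: [0.4, 0.6, 0.7]
opening: 85.2
```

{"api": "step_arm", "payload": {
  "commands": [
    [0.075, -0.04, 0, 0, 0, 0, 0],
    [0.075, -0.04, 0, 0, 0, 0, 0],
    [0.075, -0.04, 0, 0, 0, 0, 0],
    [0.075, 0, 0, 0, 0, 0, 0],
    [0.075, 0, 0, 0, 0, 0, 0]
  ]
}}

```text
clock: 36.37
tcp_pos: [484.9, 45.3, 215.7]
orientation: [0.495, 0.504, -0.493, 0.507]
contact_force: [0.3, 0.4, -0.9]
opening: 75.4
```

Run:
```python
from h import *
f=grab('wrist','w29.png');f=grab('wrist','w29.png'); st()
tiles(f,34,(0,0,639,330),130)
g=grab('top','t29.png')
```

```text
t 36.47 p [483.3  45.7 212.3] phi 1.3 F [-0.2  0.4  0.4] o 75.1 j6 1.37 j1 -0.18
tile [261.7   4.8] 389 [431. 204.] [32.5  8.1] 0.8
tile [375.   5.] 407 [532.4 206.3] [32.7  8.2] 1.8
tile [317.6  51.5] 1358 [481.6 165.6] [32.6 32.8] 2.1
tile [262.7 111.9] 1181 [429.5 109.9] [32.9 33.1] 1.6
tile [371.3 111.4] 1209 [535.4 113.1] [33.  33.1] 1.5
```

View pics/w29.png

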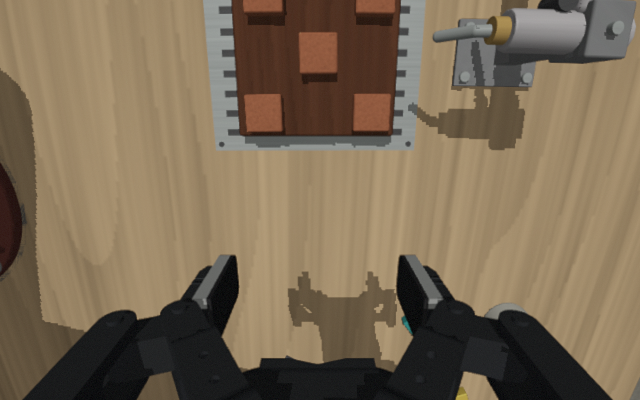

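View pics/t29.png

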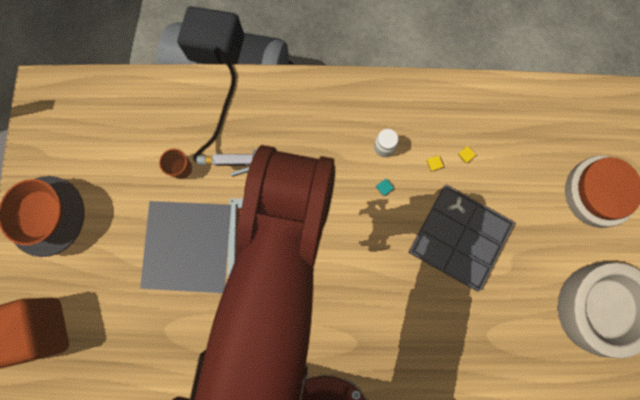

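Run:
```python
from h import *
st(); plan([(650,150,225,1.3,.075)])
```

```text
t 36.52 p [482.8  45.8 211.6] phi 1.3 F [-0.4  0.2 -0.9] o 74.7 j6 1.37 j1 -0.18
6 x [0.075, -0.0023, 0.0282, -0.0167, 0, 0, 0]
6 rows end [649.7 149.8 225.1] 1.3
```

{"api": "step_arm", "payload": {
  "commands": [
    [0.075, -0.0025, 0.028, -0.0167, 0, 0, 0],
    [0.075, -0.0025, 0.028, -0.0167, 0, 0, 0],
    [0.075, -0.0025, 0.028, -0.0167, 0, 0, 0],
    [0.075, -0.0025, 0.028, -0.0167, 0, 0, 0],
    [0.075, -0.0025, 0.028, -0.0167, 0, 0, 0]
  ]
}}

```text
clock: 36.93
tcp_pos: [621.8, 133.5, 223.3]
orientation: [0.494, 0.506, -0.495, 0.505]
contact_force: [0.1, -0.9, 0.3]
opening: 75.0
```

{"api": "step_arm", "payload": {
  "commands": [
    [0.075, -0.0025, 0.028, -0.0167, 0, 0, 0],
    [0.075, 0, 0, 0, 0, 0, 0],
    [0.075, 0, 0, 0, 0, 0, 0],
    [0.075, 0, 0, 0, 0, 0, 0]
  ]
}}

```text
clock: 37.27
tcp_pos: [648.2, 149.8, 226.3]
orientation: [0.493, 0.507, -0.495, 0.505]
contact_force: [0.5, -0.4, 0.7]
opening: 75.0
```

Run:
```python
from h import *
f=grab('wrist','w30.png'); st()
cv2.imwrite('pics/t30.png',cv2.cvtColor(grab('top')['pixels'],cv2.COLOR_RGB2BGR))
```

```text
t 37.32 p [648.2 149.6 227.3] phi 1.3 F [ 0.3  0.2 -0.3] o 74.8 j6 1.58 j1 0.03
```

View pics/w30.png

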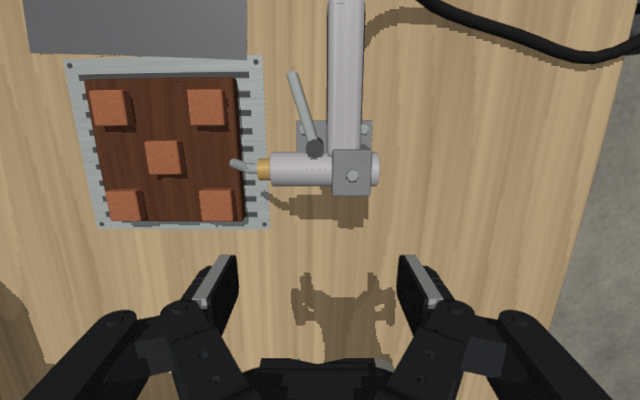

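Run:
```python
from h import *
f=grab('wrist'); st()
a=cv2.cvtColor(f['pixels'],cv2.COLOR_RGB2BGR)
cv2.imwrite('pics/c12.png',cv2.resize(a[0:210,220:420],None,fx=2.85,fy=2.85,interpolation=cv2.INTER_CUBIC))
cv2.imwrite('pics/c13.png',cv2.resize(a[40:240,50:290],None,fx=3,fy=3,interpolation=cv2.INTER_CUBIC))
```

```text
t 37.42 p [648.4 149.5 228.5] phi 1.3 F [0.4 0.6 0.2] o 74.9 j6 1.58 j1 0.03
```

View pics/c12.png

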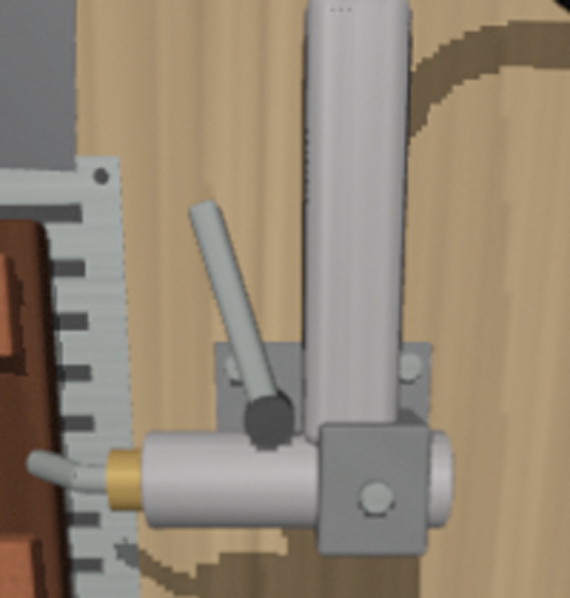

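View pics/c13.png

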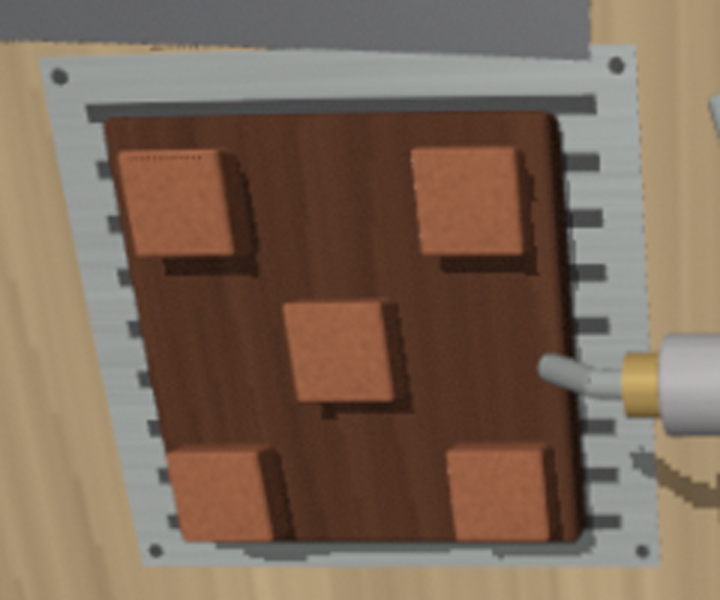

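Run:
```python
from h import *
f=grab('wrist'); st()
C3=lambda L:[(50+(x+.5)/3-.5,40+(y+.5)/3-.5) for x,y in L]
C2=lambda L:[(220+(x+.5)/2.85-.5,(y+.5)/2.85-.5) for x,y in L]
print('grille holes',rect(pix2w(f,C3([(59,76),(616,65),(642,551),(155,551)]),0)))
print('board',rect(pix2w(f,C3([(106,121),(550,113),(578,541),(183,541)]),20)))
print('nozzle',pix2w(f,C3([(550,366)]),89))
print('grip edges',pix2w(f,C2([(306,180),(306,60),(404,330),(411,60)]),115), 'top edges',pix2w(f,C2([(315,180),(400,180)]),127))
print('hinge',pix2w(f,C2([(268,400)]),126),'blade end',pix2w(f,C2([(190,210),(216,202)]),124),'blade near',pix2w(f,C2([(247,395),(275,390)]),124))
```

```text
t 37.47 p [648.5 149.5 228.8] phi 1.3 F [-0.3  1.2 -0.4] o 75.0 j6 1.58 j1 0.03
grille holes (array([477.8, 169.7]), array([206.6, 186.8, 206.7, 187. ]), array([   1.3,  -88.6, -178.6,   91.3]))
board (array([481.5, 167.1]), array([157.6, 157.3, 158.3, 157.4]), array([   1.3,  -89.1, -178.6,   90.7]))
nozzle [[572.61983254 172.49232184]]
grip edges [[653.27154028 253.31468806]
 [652.42460828 281.78362309]
 [681.11325068 215.84002391]
 [678.98665508 282.46695286]] top edges [[655.18076881 252.09367815]
 [676.32821928 252.61676575]]
hinge [[644.51448283 197.37139475]] blade end [[623.80617033 244.6264337 ]
 [630.39899199 246.66461475]] blade near [[638.85227598 198.34520722]
 [646.32196297 199.82940891]]
```

Run:
```python
import cv2
a=cv2.imread('pics/t30.png'); cv2.imwrite('pics/c14.png',cv2.resize(a[130:300,140:340],None,fx=3.5,fy=3.5,interpolation=cv2.INTER_CUBIC))
```

```text
(no output)
```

View pics/c14.png

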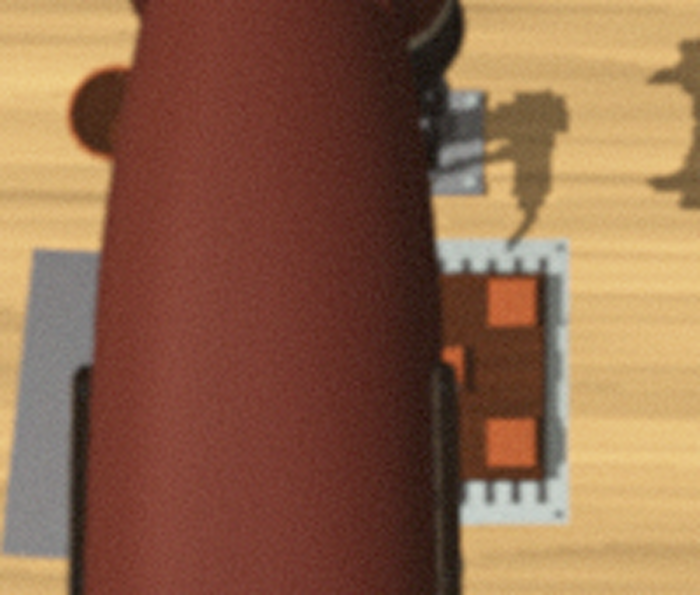

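Run:
```python
from h import *
plan([(654,237,228,1.3,.0854),(654,237,150,1.3,.0854)],speed=35)
```

```text
3 x [0.0854, 0.0003, 0.0025, -0.0291, 0, 0, 0]
3 x [0.0854, 0.026, -0.0001, 0.0, 0, 0, 0]
6 rows end [653.9 236.9 149.9] 1.3
```

{"api": "step_arm", "payload": {
  "commands": [
    [0.0854, 0, 0.0025, -0.0291, 0, 0, 0],
    [0.0854, 0, 0.0025, -0.0291, 0, 0, 0],
    [0.0854, 0, 0.0025, -0.0291, 0, 0, 0],
    [0.0854, 0.02, 0, 0, 0, 0, 0],
    [0.0854, 0.02, 0, 0, 0, 0, 0]
  ]
}}

```text
clock: 37.88
tcp_pos: [655.0, 239.0, 189.8]
orientation: [0.495, 0.505, -0.492, 0.507]
contact_force: [0.4, -0.1, 0.2]
opening: 85.4
```

{"api": "step_arm", "payload": {
  "commands": [
    [0.0854, 0, 0, 0, 0, 0, 0],
    [0.0854, 0, 0, 0, 0, 0, 0]
  ]
}}

```text
clock: 38.05
tcp_pos: [653.6, 236.9, 187.7]
orientation: [0.494, 0.506, -0.495, 0.505]
contact_force: [-0.0, -0.3, 0.2]
opening: 85.3
```

Run:
```python
from h import *
f=grab('wrist','w31.png'); f=grab('scene','s31.png'); st()
a=cv2.imread('pics/s31.png'); cv2.imwrite('pics/c15.png',cv2.resize(a[60:260,280:480],None,fx=3,fy=3,interpolation=cv2.INTER_CUBIC))
```

```text
t 38.15 p [654.9 236.9 189.9] phi 1.3 F [ 0.5 -0.5  0.2] o 85.4 j6 1.71 j1 0.16
```

View pics/w31.png

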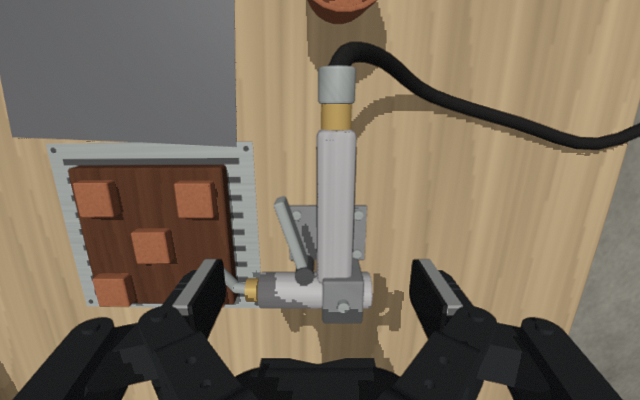

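View pics/c15.png

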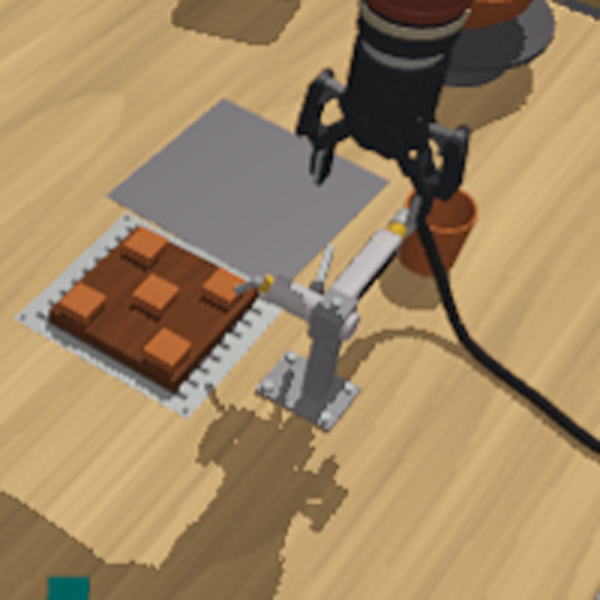

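Run:
```python
from h import *
f=grab('wrist'); st()
print('grip',pix2w(f,[(318.5,200),(356,200)],115),pix2w(f,[(322,200),(354,200)],127))
print('blade end',pix2w(f,[(276,203),(287,197)],124),'hinge',pix2w(f,[(304,272)],126))
```

```text
t 38.2 p [655.2 237.  190.1] phi 1.3 F [ 0.1  0.2 -0.1] o 85.5 j6 1.71 j1 0.16
grip [[655.52403724 245.95619377]
 [682.22440841 246.51456861]] [[657.71478101 249.7334042 ]
 [679.24353541 250.18364121]]
blade end [[626.37261741 245.99566791]
 [633.93199023 250.44128458]] hinge [[646.07479024 194.24681273]]
```

{"api": "step_arm", "payload": {
  "commands": [
    [0.0854, 0.02, 0, 0, 0, 0, 0],
    [0.0854, 0.025, 0, 0, 0, 0, 0],
    [0.0854, 0.025, 0, 0, 0, 0, 0],
    [0.0854, 0.015, 0, 0, 0, 0, 0],
    [0.0854, 0.008, 0, 0, 0, 0, 0]
  ],
  "grip_force": 30
}}

```text
clock: 38.62
tcp_pos: [654.1, 236.9, 93.7]
orientation: [0.494, 0.506, -0.495, 0.505]
contact_force: [-1.0, -0.2, -0.4]
opening: 85.2
```

Run:
```python
from h import *
f=grab('wrist','w32.png'); st()
f=grab('scene','s32.png'); a=cv2.imread('pics/s32.png'); cv2.imwrite('pics/c16.png',cv2.resize(a[80:240,320:480],None,fx=3.7,fy=3.7,interpolation=cv2.INTER_CUBIC))
st()
```

```text
t 38.67 p [653.8 237.   93. ] phi 1.3 F [-1.2  1.1 -1.6] o 85.3 j6 1.71 j1 0.16
t 38.72 p [654.3 237.1  94.7] phi 1.3 F [-0.5 -0.6 -0.1] o 85.4 j6 1.71 j1 0.16
```

View pics/w32.png

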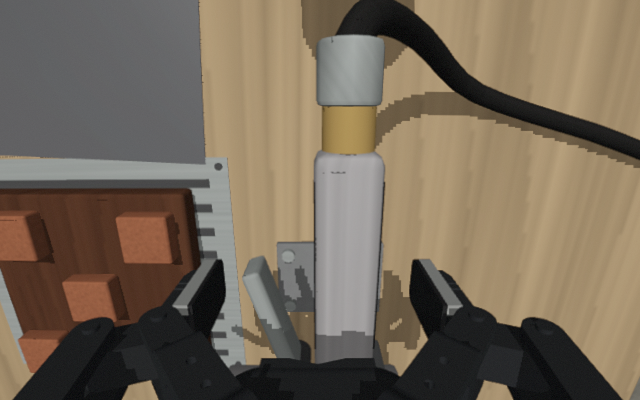

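View pics/c16.png

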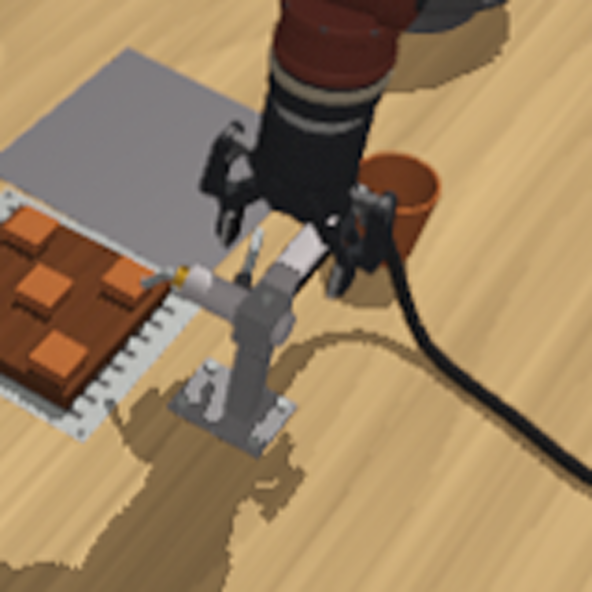

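{"api": "step_arm", "payload": {
  "commands": [
    [0.07, 0, 0.003, 0, 0, 0, 0],
    [0.06, 0, 0.002, 0, 0, 0, 0],
    [0.056, 0, 0, 0, 0, 0, 0],
    [0.056, 0, 0, 0, 0, 0, 0]
  ]
}}

```text
clock: 39.05
tcp_pos: [659.9, 237.6, 96.3]
orientation: [0.494, 0.506, -0.494, 0.506]
contact_force: [-5.4, -0.3, 2.7]
opening: 56.0
```

{"api": "step_arm", "payload": {
  "commands": [
    [0.048, 0, 0, 0, 0, 0, 0],
    [0.044, 0, 0, 0, 0, 0, 0],
    [0.042, 0, 0, 0, 0, 0, 0],
    [0.042, 0, 0, 0, 0, 0, 0]
  ]
}}

```text
clock: 39.38
tcp_pos: [659.0, 237.8, 95.6]
orientation: [0.494, 0.506, -0.494, 0.506]
contact_force: [-6.6, 0.1, 4.0]
opening: 42.0
```

Run:
```python
from h import *
f=grab('wrist','w33.png'); st()
```

```text
t 39.43 p [659.  237.7  95.6] phi 1.3 F [-6.5  0.3  4.4] o 42.3 j6 1.71 j1 0.16
```

View pics/w33.png

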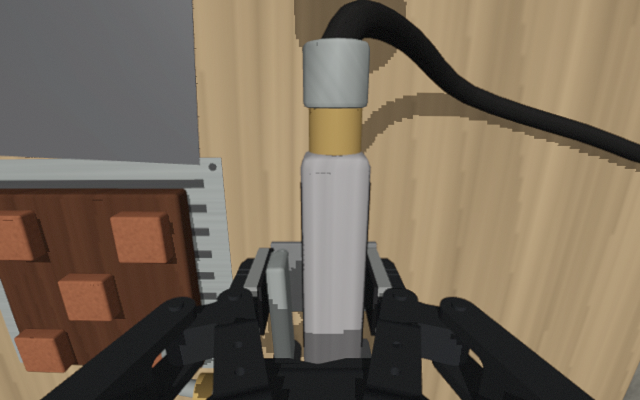

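{"api": "step_arm", "payload": {
  "commands": [
    [0.038, 0, 0, 0, 0, 0, 0],
    [0.034, 0, 0, 0, 0, 0, 0],
    [0.03, 0, 0, 0, 0, 0, 0],
    [0.03, 0, 0, 0, 0, 0, 0]
  ],
  "grip_force": 40
}}

```text
clock: 39.77
tcp_pos: [659.7, 237.8, 95.9]
orientation: [0.495, 0.506, -0.494, 0.506]
contact_force: [-4.1, 0.7, 5.7]
opening: 37.8
```

{"api": "step_arm", "payload": {
  "commands": [
    [0.03, 0, 0, 0, 0, 0, 0],
    [0.03, 0, 0, 0, 0, 0, 0]
  ]
}}

```text
clock: 39.93
tcp_pos: [659.7, 237.8, 95.8]
orientation: [0.495, 0.506, -0.494, 0.506]
contact_force: [-4.6, 1.0, 7.0]
opening: 37.9
```

{"api": "step_arm", "payload": {
  "commands": [
    [0.03, 0, 0, 0, 0, 0, 0],
    [0.03, 0, 0, 0, 0, 0, 0],
    [0.03, 0, 0, 0, 0, 0, 0],
    [0.03, 0, 0, 0, 0, 0, 0],
    [0.03, 0, 0, 0, 0, 0, 0]
  ]
}}

```text
clock: 40.35
tcp_pos: [659.7, 237.8, 95.9]
orientation: [0.495, 0.506, -0.494, 0.506]
contact_force: [-4.9, 1.1, 5.0]
opening: 37.9
```

{"api": "step_arm", "payload": {
  "commands": [
    [0.03, 0, 0, 0, 0, 0, 0],
    [0.03, 0, 0, 0, 0, 0, 0],
    [0.03, 0, 0, 0, 0, 0, 0],
    [0.03, 0, 0, 0, 0, 0, 0],
    [0.03, 0, 0, 0, 0, 0, 0]
  ]
}}

```text
clock: 40.77
tcp_pos: [659.7, 237.8, 95.8]
orientation: [0.495, 0.506, -0.494, 0.506]
contact_force: [-4.5, 1.7, 6.0]
opening: 37.7
```

{"api": "step_arm", "payload": {
  "commands": [
    [0.03, 0, 0, 0, 0, 0, 0],
    [0.03, 0, 0, 0, 0, 0, 0],
    [0.03, 0, 0, 0, 0, 0, 0],
    [0.03, 0, 0, 0, 0, 0, 0],
    [0.03, 0, 0, 0, 0, 0, 0]
  ]
}}

```text
clock: 41.18
tcp_pos: [659.7, 237.8, 95.8]
orientation: [0.495, 0.506, -0.494, 0.506]
contact_force: [-5.9, 1.0, 5.8]
opening: 37.5
```

{"api": "step_arm", "payload": {
  "commands": [
    [0.03, 0, 0, 0, 0, 0, 0],
    [0.03, 0, 0, 0, 0, 0, 0],
    [0.03, 0, 0, 0, 0, 0, 0],
    [0.03, 0, 0, 0, 0, 0, 0],
    [0.03, 0, 0, 0, 0, 0, 0]
  ]
}}

```text
clock: 41.6
tcp_pos: [659.7, 237.8, 95.9]
orientation: [0.495, 0.506, -0.494, 0.506]
contact_force: [-5.7, 0.7, 6.1]
opening: 37.8
```

{"api": "step_arm", "payload": {
  "commands": [
    [0.03, 0, 0, 0, 0, 0, 0],
    [0.03, 0, 0, 0, 0, 0, 0],
    [0.03, 0, 0, 0, 0, 0, 0],
    [0.03, 0, 0, 0, 0, 0, 0],
    [0.03, 0, 0, 0, 0, 0, 0]
  ]
}}

```text
clock: 42.02
tcp_pos: [659.7, 237.8, 95.8]
orientation: [0.495, 0.506, -0.494, 0.506]
contact_force: [-3.8, 0.7, 5.9]
opening: 38.0
```

Run:
```python
from h import *
f=grab('wrist','w34.png'); st()
```

```text
t 42.07 p [659.7 237.8  95.9] phi 1.3 F [-5.7  1.8  5.4] o 37.5 j6 1.71 j1 0.16
```

View pics/w34.png

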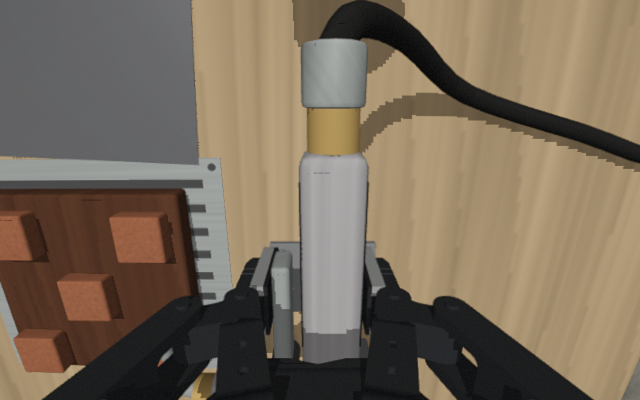

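{"api": "step_arm", "payload": {
  "commands": [
    [0.03, 0, 0, 0, 0, 0, 0],
    [0.03, 0, 0, 0, 0, 0, 0],
    [0.03, 0, 0, 0, 0, 0, 0],
    [0.03, 0, 0, 0, 0, 0, 0],
    [0.03, 0, 0, 0, 0, 0, 0]
  ],
  "grip_force": 60
}}

```text
clock: 42.48
tcp_pos: [659.9, 237.8, 96.0]
orientation: [0.495, 0.506, -0.494, 0.506]
contact_force: [-4.0, 1.5, 6.3]
opening: 36.7
```

{"api": "step_arm", "payload": {
  "commands": [
    [0.03, 0, 0, 0, 0, 0, 0],
    [0.03, 0, 0, 0, 0, 0, 0],
    [0.03, 0, 0, 0, 0, 0, 0],
    [0.03, 0, 0, 0, 0, 0, 0],
    [0.03, 0, 0, 0, 0, 0, 0]
  ]
}}

```text
clock: 42.9
tcp_pos: [659.9, 237.8, 95.9]
orientation: [0.495, 0.506, -0.494, 0.506]
contact_force: [-4.3, 0.5, 5.6]
opening: 37.0
```

{"api": "step_arm", "payload": {
  "commands": [
    [0.03, 0, 0, 0, 0, 0, 0],
    [0.03, 0, 0, 0, 0, 0, 0],
    [0.03, 0, 0, 0, 0, 0, 0],
    [0.03, 0, 0, 0, 0, 0, 0],
    [0.03, 0, 0, 0, 0, 0, 0]
  ]
}}

```text
clock: 43.32
tcp_pos: [659.9, 237.8, 95.9]
orientation: [0.495, 0.506, -0.494, 0.506]
contact_force: [-3.6, 1.3, 6.8]
opening: 36.6
```

{"api": "step_arm", "payload": {
  "commands": [
    [0.03, 0, 0, 0, 0, 0, 0],
    [0.03, 0, 0, 0, 0, 0, 0],
    [0.03, 0, 0, 0, 0, 0, 0],
    [0.03, 0, 0, 0, 0, 0, 0],
    [0.03, 0, 0, 0, 0, 0, 0]
  ]
}}

```text
clock: 43.73
tcp_pos: [659.9, 237.8, 96.0]
orientation: [0.495, 0.505, -0.494, 0.506]
contact_force: [-3.2, 1.4, 5.2]
opening: 37.1
```

{"api": "step_arm", "payload": {
  "commands": [
    [0.03, 0, 0, 0, 0, 0, 0],
    [0.03, 0, 0, 0, 0, 0, 0],
    [0.03, 0, 0, 0, 0, 0, 0],
    [0.03, 0, 0, 0, 0, 0, 0],
    [0.03, 0, 0, 0, 0, 0, 0]
  ]
}}

```text
clock: 44.15
tcp_pos: [659.9, 237.8, 96.0]
orientation: [0.495, 0.506, -0.494, 0.506]
contact_force: [-3.6, 0.6, 5.8]
opening: 37.2
```

{"api": "step_arm", "payload": {
  "commands": [
    [0.05, 0, 0, 0, 0, 0, 0],
    [0.065, 0, -0.002, 0, 0, 0, 0],
    [0.08, 0, -0.003, 0, 0, 0, 0],
    [0.0854, 0, 0, 0, 0, 0, 0],
    [0.0854, 0, 0, 0, 0, 0, 0]
  ],
  "grip_force": 40
}}

```text
clock: 44.57
tcp_pos: [655.2, 237.5, 95.5]
orientation: [0.495, 0.505, -0.494, 0.506]
contact_force: [-0.5, -0.1, 0.2]
opening: 85.5
```

Run:
```python
from h import *
f=grab('wrist','w35.png'); st()
```

```text
t 44.62 p [655.2 237.5  95.5] phi 1.3 F [ 0.1 -0.3 -1.1] o 85.6 j6 1.71 j1 0.16
```

View pics/w35.png

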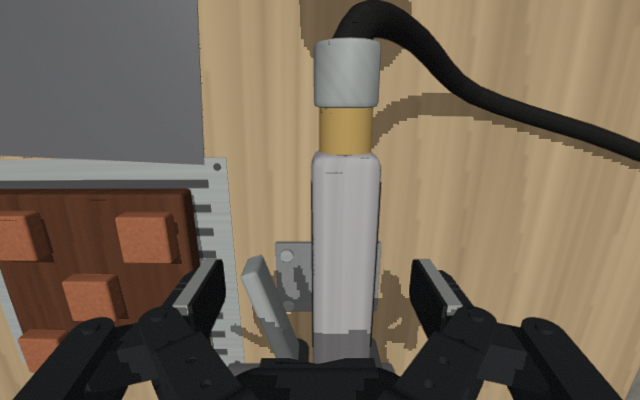

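{"api": "step_arm", "payload": {
  "commands": [
    [0.0854, -0.025, 0, 0, 0, 0, 0],
    [0.0854, -0.035, 0, 0, 0, 0, 0],
    [0.0854, -0.035, 0, 0, 0, 0, 0],
    [0.0854, -0.03, 0, 0, 0, 0, 0],
    [0.0854, 0, 0, 0, 0, 0, 0]
  ]
}}

```text
clock: 45.03
tcp_pos: [657.4, 237.9, 228.5]
orientation: [0.497, 0.503, -0.491, 0.508]
contact_force: [0.2, 0.3, 0.5]
opening: 85.5
```

Run:
```python
from h import *
st(); plan([(482.8,45,220,1.3,.0854),(482.8,45,120,1.3,.0854)])
```

```text
t 45.03 p [657.4 237.9 228.5] phi 1.3 F [0.2 0.3 0.5] o 85.5 j6 1.71 j1 0.16
1 x [0.0854, 0, 0, 0, 0.0, -0.1, -0.6]
7 x [0.0854, 0.0012, -0.0256, 0.027, 0, 0, 0]
3 x [0.0854, 0.0333, 0.0, -0.0001, 0, 0, 0]
11 rows end [482.7  45.1 120.1] 1.3
```

{"api": "step_arm", "payload": {
  "commands": [
    [0.0854, 0, -0.0255, 0.027, 0, 0, 0],
    [0.0854, 0, -0.0255, 0.027, 0, 0, 0],
    [0.0854, 0, -0.0255, 0.027, 0, 0, 0],
    [0.0854, 0, -0.0255, 0.027, 0, 0, 0],
    [0.0854, 0, -0.0255, 0.027, 0, 0, 0]
  ]
}}

```text
clock: 45.45
tcp_pos: [529.3, 98.6, 219.8]
orientation: [0.494, 0.506, -0.494, 0.506]
contact_force: [-0.1, -1.0, 0.5]
opening: 85.1
```

{"api": "step_arm", "payload": {
  "commands": [
    [0.0854, 0, -0.0255, 0.027, 0, 0, 0],
    [0.0854, 0, -0.0255, 0.027, 0, 0, 0],
    [0.0854, 0.03, 0, 0, 0, 0, 0],
    [0.0854, 0.03, 0, 0, 0, 0, 0],
    [0.0854, 0.03, 0, 0, 0, 0, 0]
  ]
}}

```text
clock: 45.87
tcp_pos: [481.3, 43.6, 129.9]
orientation: [0.495, 0.504, -0.494, 0.506]
contact_force: [0.4, -0.2, 0.4]
opening: 85.4
```

{"api": "step_arm", "payload": {
  "commands": [
    [0.0854, 0, 0, 0, 0, 0, 0],
    [0.0854, 0, 0, 0, 0, 0, 0]
  ]
}}

```text
clock: 46.03
tcp_pos: [479.7, 44.5, 129.5]
orientation: [0.494, 0.506, -0.495, 0.505]
contact_force: [0.5, -0.2, 0.8]
opening: 85.5
```

Run:
```python
from h import *
f=grab('wrist','w36.png'); st()
tiles(f,34,(0,0,639,330),130)
plan([(482.9,45,-7,1.3,.0854)])
```

```text
t 46.08 p [480.9  44.4 131.2] phi 1.3 F [0.5 0.1 2. ] o 85.5 j6 1.37 j1 -0.18
tile [324.8  32.3] 2665 [481.7 165.4] [33.5 33. ] 1.3
tile [250.4 114.6] 2212 [429.6 110.1] [33.6 33.7] 2.2
tile [396.8 114.3] 2226 [535.4 113. ] [33.7 33.7] 1.4
4 x [0.0854, 0.0346, 0.0005, -0.0001, 0, 0, 0]
4 rows end [483.   44.8  -7.2] 1.3
```

View pics/w36.png

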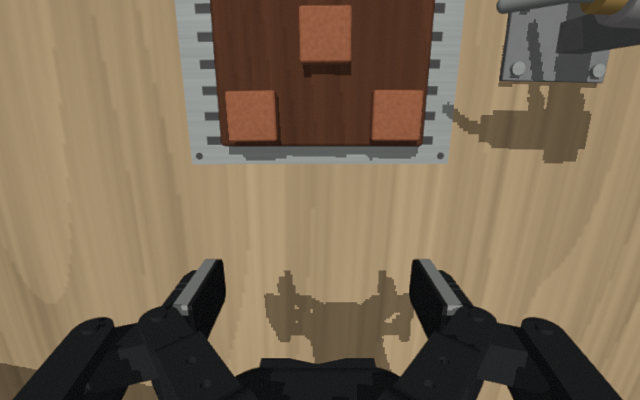

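{"api": "step_arm", "payload": {
  "commands": [
    [0.0854, 0.034, 0.0005, 0, 0, 0, 0],
    [0.0854, 0.034, 0.0005, 0, 0, 0, 0],
    [0.0854, 0.034, 0.0005, 0, 0, 0, 0],
    [0.0854, 0.025, 0, 0, 0, 0, 0],
    [0.0854, 0.006, 0, 0, 0, 0, 0]
  ]
}}

```text
clock: 46.5
tcp_pos: [481.0, 44.8, -4.8]
orientation: [0.494, 0.507, -0.495, 0.505]
contact_force: [-0.4, 0.1, -0.7]
opening: 85.4
```

{"api": "step_arm", "payload": {
  "commands": [
    [0.0854, 0.003, 0, 0, 0, 0, 0],
    [0.0854, 0, 0, 0, 0, 0, 0],
    [0.0854, 0, 0, 0, 0, 0, 0]
  ]
}}

```text
clock: 46.75
tcp_pos: [483.9, 44.1, -3.4]
orientation: [0.495, 0.505, -0.493, 0.507]
contact_force: [-0.3, 0.5, -0.7]
opening: 85.4
```

{"api": "step_arm", "payload": {
  "commands": [
    [0.0854, 0.002, 0, -0.008, 0, 0, 0],
    [0.0854, 0.001, 0, -0.008, 0, 0, 0],
    [0.0854, 0, 0, -0.007, 0, 0, 0],
    [0.0854, 0, 0, -0.005, 0, 0, 0],
    [0.0854, 0, 0, -0.003, 0, 0, 0]
  ]
}}

```text
clock: 47.17
tcp_pos: [481.3, 76.4, -8.8]
orientation: [0.494, 0.506, -0.494, 0.506]
contact_force: [0.6, -3.0, 0.6]
opening: 85.2
```

{"api": "step_arm", "payload": {
  "commands": [
    [0.0854, 0, -0.0005, -0.004, 0.1, 0, 0],
    [0.0854, 0, -0.001, -0.006, 0.1, 0, 0],
    [0.0854, 0, -0.001, -0.008, 0.1, 0, 0],
    [0.0854, 0, -0.001, -0.008, 0.1, 0, 0],
    [0.0854, 0, -0.001, -0.008, 0.1, 0, 0]
  ]
}}

```text
clock: 47.58
tcp_pos: [476.2, 109.9, -8.8]
orientation: [0.497, 0.503, -0.497, 0.504]
contact_force: [0.5, -4.6, 2.6]
opening: 85.8
```

{"api": "step_arm", "payload": {
  "commands": [
    [0.0854, 0, -0.0011, -0.008, 0.1, 0, 0],
    [0.0854, 0, -0.0011, -0.008, 0.1, 0, 0],
    [0.0854, 0, -0.0011, -0.008, 0.1, 0, 0],
    [0.0854, 0, -0.0011, -0.008, 0.1, 0, 0],
    [0.0854, 0, -0.0011, -0.008, 0.1, 0, 0]
  ]
}}

```text
clock: 48.0
tcp_pos: [470.1, 150.1, -8.9]
orientation: [0.499, 0.501, -0.499, 0.501]
contact_force: [-0.5, -4.7, 3.1]
opening: 85.4
```

Run:
```python
from h import *
f=grab('wrist','w37.png'); st()
tiles(f,34,(0,0,639,330),130)
plan([(452.5,293.3,-7,-1.3,.0854)],speed=8)
```

```text
t 48.05 p [469.6 151.4  -9.1] phi 0.3 F [-0.2  0.9  0.2] o 85.5 j6 1.61 j1 0.05
tile [96.6 64.4] 1050 [404.  232.7] [ 3.  43.9] 0.8
tile [175.3 190.9] 13888 [420.8 210.6] [86.6 37.5] 90.0
tile [326.7  58.4] 14784 [472.2 237.6] [35.9 32.6] 0.9
tile [547.5  32.8] 973 [535.6 244.8] [ 4.7 21.1] 0.5
tile [479.3 216.9] 11081 [523.2 195.4] [37.5 56.3] 6.0
tile [313.7 195.8] 2495 [467.6 192.9] [ 9.  42.7] 0.7
tile [372.1 197.7] 2083 [487.5 193.2] [ 7.6 42.7] 3.7
1 x [0.0854, 0, 0, 0, 1.6, -0.1, 0.0]
18 x [0.0854, -0.0001, -0.0011, -0.0079, 0, 0, 0]
19 rows end [452.9 294.   -7.4] -1.3
```

View pics/w37.png

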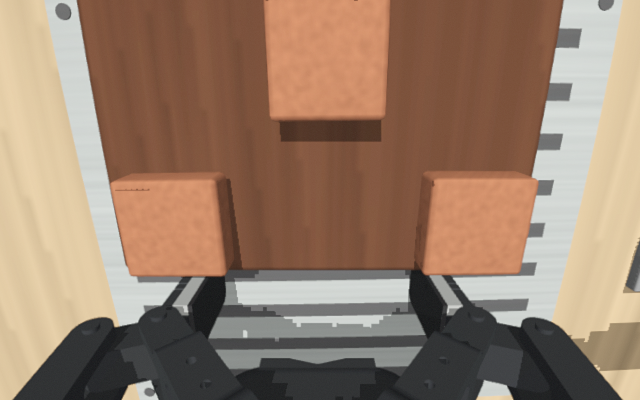

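{"api": "step_arm", "payload": {
  "commands": [
    [0.0854, -0.0015, -0.0011, -0.006, 0.1, 0, 0],
    [0.0854, 0, -0.0011, -0.008, 0.1, 0, 0],
    [0.0854, 0, -0.0011, -0.008, 0.1, 0, 0],
    [0.0854, 0, -0.0011, -0.008, 0.1, 0, 0],
    [0.0854, 0, -0.0011, -0.008, 0.1, 0, 0]
  ]
}}

```text
clock: 48.47
tcp_pos: [464.2, 188.1, -7.7]
orientation: [-0.501, -0.499, 0.501, -0.499]
contact_force: [-0.1, -1.9, -2.2]
opening: 85.2
```

{"api": "step_arm", "payload": {
  "commands": [
    [0.0854, 0, -0.0011, -0.008, 0.1, 0, 0],
    [0.0854, 0, -0.0011, -0.008, 0.1, 0, 0],
    [0.0854, 0, -0.0011, -0.008, 0.1, 0, 0],
    [0.0854, 0, -0.0011, -0.008, 0.1, 0, 0],
    [0.0854, 0, -0.0011, -0.008, 0.1, 0, 0]
  ]
}}

```text
clock: 48.88
tcp_pos: [459.2, 228.1, -7.5]
orientation: [0.503, 0.497, -0.503, 0.497]
contact_force: [0.2, -2.2, -1.1]
opening: 85.6
```

{"api": "step_arm", "payload": {
  "commands": [
    [0.0854, 0, -0.0009, -0.008, 0.1, 0, 0],
    [0.0854, 0, -0.0009, -0.008, 0.1, 0, 0],
    [0.0854, 0, -0.0009, -0.008, 0.1, 0, 0],
    [0.0854, 0, -0.0009, -0.008, 0.1, 0, 0],
    [0.0854, 0, 0, 0, 0, 0, 0]
  ]
}}

```text
clock: 49.3
tcp_pos: [456.2, 260.9, -7.3]
orientation: [0.505, 0.496, -0.504, 0.495]
contact_force: [-0.3, 0.3, 0.4]
opening: 85.6
```

Run:
```python
from h import *
f=grab('wrist','w38.png'); g=grab('top','t38.png'); st()
a=cv2.imread('pics/t38.png'); cv2.imwrite('pics/c17.png',cv2.resize(a[150:320,100:340],None,fx=3.3,fy=3.3,interpolation=cv2.INTER_CUBIC))
plan([(452.5,293.3,-7,-1.3,.0854)],speed=8)
```

```text
t 49.4 p [456.4 259.9  -7.3] phi -1.0 F [-0.1 -0.4 -0.3] o 85.6 j6 1.86 j1 0.27
1 x [0.0854, 0, 0, 0, 0.3, 0.0, 0.0]
5 x [0.0854, -0.0001, -0.0009, -0.0067, 0, 0, 0]
6 rows end [452.6 293.5  -6.8] -1.3
```

View pics/w38.png

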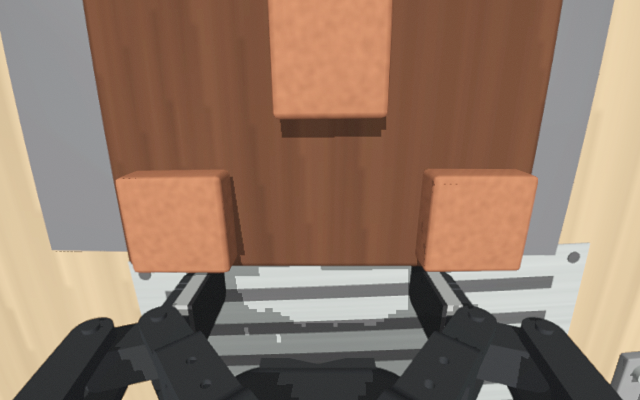

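View pics/c17.png

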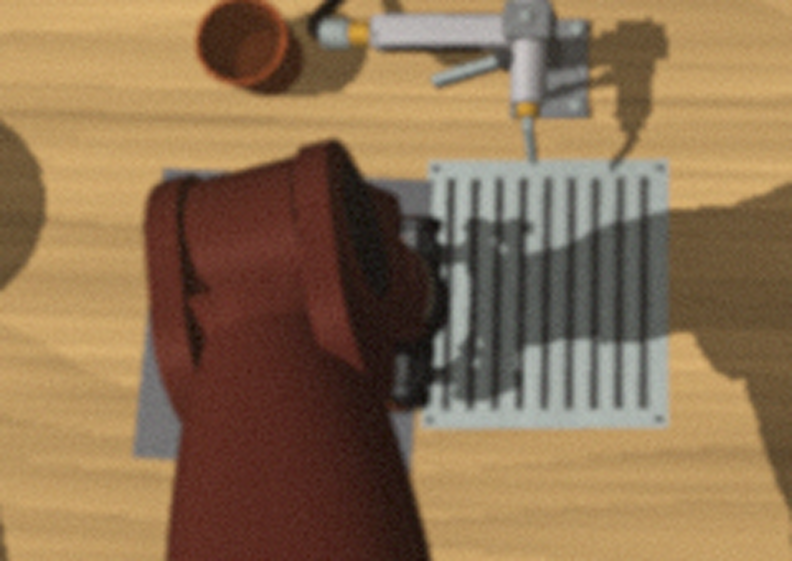

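{"api": "step_arm", "payload": {
  "commands": [
    [0.0854, 0, -0.0012, -0.006, 0.1, 0, 0],
    [0.0854, 0, -0.0012, -0.008, 0.1, 0, 0],
    [0.0854, 0, -0.0012, -0.008, 0.1, 0, 0],
    [0.0854, 0, -0.0012, -0.008, 0, 0, 0],
    [0.0854, 0, -0.001, -0.005, 0, 0, 0]
  ]
}}

```text
clock: 49.82
tcp_pos: [451.2, 295.5, -7.4]
orientation: [0.506, 0.494, -0.506, 0.494]
contact_force: [1.0, -3.7, 2.2]
opening: 85.3
```

{"api": "step_arm", "payload": {
  "commands": [
    [0.0854, 0, 0, 0, 0, 0, 0],
    [0.0854, 0, 0, 0, 0, 0, 0]
  ]
}}

```text
clock: 49.98
tcp_pos: [451.0, 295.2, -7.6]
orientation: [0.506, 0.494, -0.506, 0.494]
contact_force: [-0.2, -0.6, -0.2]
opening: 84.8
```

Run:
```python
from h import *
f=grab('wrist','w39.png'); st()
```

```text
t 50.03 p [451.  294.9  -7.6] phi -1.3 F [-0.5 -0.4 -0.6] o 85.2 j6 1.93 j1 0.34
```

View pics/w39.png

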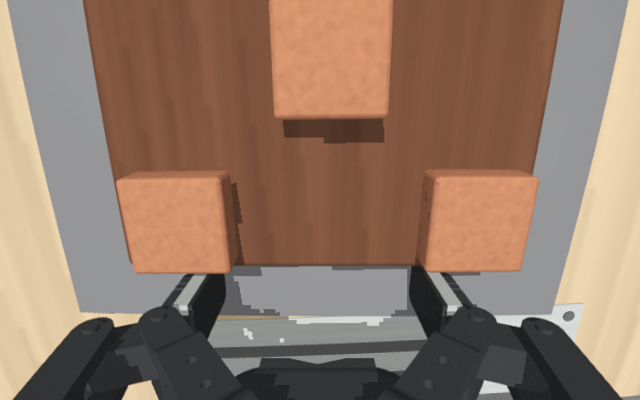

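{"api": "step_arm", "payload": {
  "commands": [
    [0.0854, 0, 0, 0.008, 0, 0, 0],
    [0.0854, 0, 0, 0.012, 0, 0, 0],
    [0.0854, -0.02, 0, 0.01, 0, 0, 0],
    [0.0854, -0.04, 0, 0, 0, 0, 0],
    [0.0854, -0.04, 0, 0, 0, 0, 0]
  ]
}}

```text
clock: 50.45
tcp_pos: [448.9, 262.3, 92.2]
orientation: [-0.505, -0.494, 0.508, -0.493]
contact_force: [1.9, 1.2, 1.0]
opening: 85.4
```

{"api": "step_arm", "payload": {
  "commands": [
    [0.0854, -0.04, 0, 0, 0, 0, 0],
    [0.0854, -0.04, 0, 0.02, 0, 0, 0],
    [0.0854, -0.03, 0, 0.04, 0, 0, 0],
    [0.0854, 0, 0, 0.04, 0, 0, 0],
    [0.0854, 0, 0, 0.04, 0, 0, 0]
  ]
}}

```text
clock: 50.87
tcp_pos: [447.8, 130.6, 196.9]
orientation: [0.507, 0.493, -0.505, 0.495]
contact_force: [0.7, -0.2, -0.4]
opening: 85.6
```

{"api": "step_arm", "payload": {
  "commands": [
    [0.0854, 0, 0, 0.04, 0, 0, 0],
    [0.0854, 0, 0, 0.04, 0, 0, 0],
    [0.0854, 0, 0, 0.04, 0, 0, 0],
    [0.0854, 0, 0, 0.04, 0, 0, 0],
    [0.0854, 0, 0, 0.02, 0, 0, 0]
  ]
}}

```text
clock: 51.28
tcp_pos: [441.9, -51.8, 194.7]
orientation: [-0.507, -0.493, 0.507, -0.493]
contact_force: [-0.3, 0.3, -0.8]
opening: 85.6
```

Run:
```python
from h import *
f=grab('top','t40.png'); grab('scene','s40.png'); st()
a=cv2.imread('pics/t40.png'); cv2.imwrite('pics/c18.png',cv2.resize(a[180:310,120:320],None,fx=4,fy=4,interpolation=cv2.INTER_CUBIC))
```

```text
t 51.38 p [442.2 -51.2 194.5] phi -1.7 F [ 0.1  0.8 -1.3] o 85.5 j6 1.19 j1 -0.41
```

View pics/t40.png

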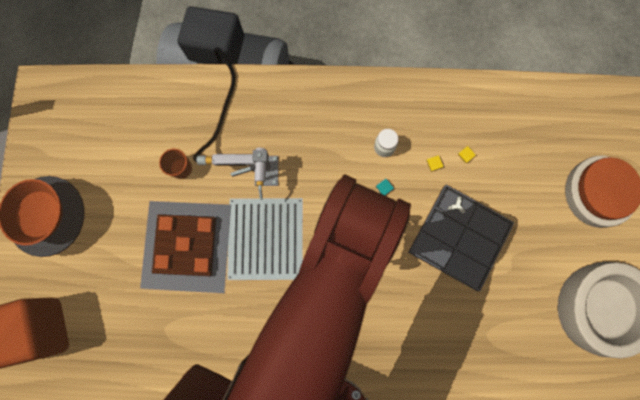

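View pics/c18.png

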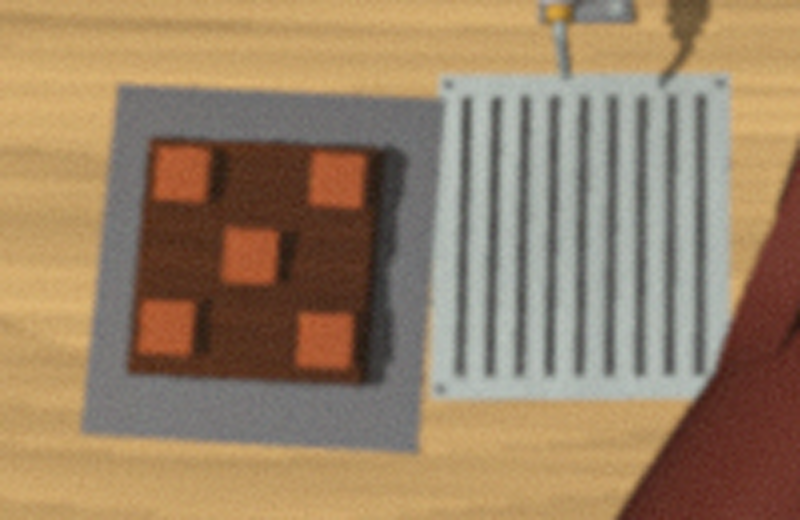

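View pics/s40.png

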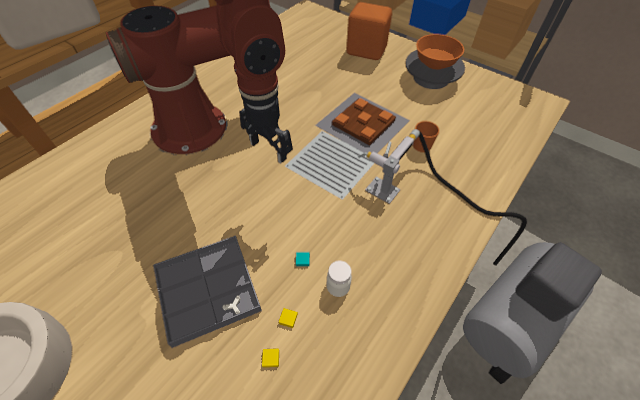

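{"api": "step_arm", "payload": {
  "commands": [
    [0.0854, 0, 0, 0, 0, 0, 0],
    [0.0854, 0, 0, 0, 0, 0, 0],
    [0.0854, 0, 0, 0, 0, 0, 0],
    [0.0854, 0, 0, 0, 0, 0, 0],
    [0.0854, 0, 0, 0, 0, 0, 0]
  ]
}}

```text
clock: 51.8
tcp_pos: [443.0, -46.7, 194.7]
orientation: [0.506, 0.494, -0.506, 0.494]
contact_force: [0.1, -0.5, -0.7]
opening: 85.5
```

{"api": "step_arm", "payload": {
  "commands": [
    [0.0854, 0, 0, 0, 0, 0, 0],
    [0.0854, 0, 0, 0, 0, 0, 0],
    [0.0854, 0, 0, 0, 0, 0, 0],
    [0.0854, 0, 0, 0, 0, 0, 0],
    [0.0854, 0, 0, 0, 0, 0, 0]
  ]
}}

```text
clock: 52.22
tcp_pos: [443.0, -47.4, 194.7]
orientation: [0.506, 0.494, -0.506, 0.494]
contact_force: [-0.7, -0.3, -0.3]
opening: 85.1
```

Run:
```python
from h import *
f=grab('top','t41.png')
C=lambda L:[(120+(x+.5)/4-.5,180+(y+.5)/4-.5) for x,y in L]
print('board',rect(pix2w(f,C([(150,138),(382,150),(363,383),(129,371)]),20)),'mat',rect(pix2w(f,C([(120,86),(443,98),(418,452),(82,433)]),1)))
tiles(f,34,(120,190,240,300),130); st()
a=cv2.imread('pics/t40.png').astype(int);b=cv2.imread('pics/t41.png').astype(int);print(abs(a-b)[180:310,120:230].max())
```

```text
board (array([456.2, 384.2]), array([159.5, 155.3, 157.9, 156.5]), array([-91.8, 178.5,  88.6,  -0.9])) mat (array([454. , 383.7]), array([225.9, 238.9, 229. , 237. ]), array([-91.1, 178.9,  88.4,  -1.9]))
tile [164.8 223. ] 162 [511.3 434. ] [32.2 33.6] 1.2
tile [203.8 224.5] 163 [509.4 328.4] [34.7 32.9] 1.2
tile [181.9 243.5] 170 [457.7 383.9] [34.4 33.2] 1.3
tile [161.  261.3] 170 [409.1 437. ] [35.2 32.3] 4.0
tile [200.6 264.9] 170 [403.8 330.8] [33.9 34.4] 1.3
t 52.27 p [443.  -47.4 194.7] phi -1.4 F [-0.4 -1.4 -0.8] o 85.6 j6 1.19 j1 -0.4
20
```

All checks agree, so I'm handing the job in.

```bash
python3 -c "
from workcell import arm
print(arm.sign_off())"
```

```text
the job is handed in; nothing more can be done
None
```

The job is done and handed in at about 52 s. All five terracotta tiles are on the board, the dust was blown off at the grille, and the board now lies wholly on the glazing mat.

- **Tiles:** they are laid out as four corners plus a centre, with about 22 mm or more between neighbours. None overhang; the closest tile sits about 5 mm inside the board's edge.
- **At the grille:** I pushed the board along the bench with the open fingers, never lifting it. It came to rest about 2–4 mm off the grille's middle, depending on the camera view, and within half a degree of square. I left that small offset because it was about the size of the camera error.
- **Trigger:** it was squeezed to its stop and held without a break for about 4.4 s. The finger opening stayed steady, dropping about 1 mm only when I raised the grip force to confirm the stop. The trigger sprang back when released.
- **Final check from the top camera:** the board is centred at (456, 384) mm and the mat at (454, 384) mm, so the board has 35–40 mm of mat on every side. All five tiles are in place. The stilt, jar, pot and the turquoise and yellow look-alikes look where they were at the start, judged by eye only. The robot was touching nothing.

I saw no knock to the board and no slackening of the grip during the run.

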